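# Hang a blood-tube tray on the mixer's two pins and start it

## Task

The purple-capped blood tubes are due for mixing: lift their tray by its handle, keeping it upright, and hang it by its two end holes on the two upright pins of the orbital mixer's platform, fully down and flat on the platform. The platform has stopped anywhere on its orbit, so feel for the pins gently and never press or drop the tray on the mixer with more than 45 N. Once the tray is home, let go of it and press the green start button; leave the yellow-capped serum tray and the other things on the bench alone.

Things in the scene. Friction and masses are not known exactly. Their poses are not given: they have to be found in the camera images.
- tray_handle (a point): Centre of the handle bar of the tray to be mixed: light-blue, 20 PURPLE-capped tubes, about 0.55 kg. The bar is aluminium, level, 118 mm long (this frame's x), 12 mm wide (y), 20 mm high, 115 mm above the tray's underside, on thin posts at x = +-55 mm; under its middle it is free down to the caps, 84 mm above the underside. z is up.
- tray_foot (a point): Centre of the same tray's underside, axes as the handle's. The base plate is 200 mm (x) by 110 mm (y), 8 mm thick, flat beneath, with one round through hole of 13 mm diameter at each end, at x = +-85 mm, y = 0. Either way round fits the mixer. It starts flat on the bench.
- serum_handle (a point): Centre of the handle bar of a second tray of the same make with YELLOW-capped serum tubes; not to be mixed, leave it alone.
- mixer: Ivory orbital mixer, fixed on the bench; origin on the bench under the centre of the orbit, z up. Housing 265 mm (x, from -170 to +95) by 260 mm (y), top at 85 mm, control strip on the -x side. Its aluminium platform is 150 mm (x) by 250 mm (y); two upright steel pins, 10 mm in diameter, stand on it 85 mm either side of the platform's centre along y.
- orbit (a point): Centre of the orbit, level with the platform's top face, 98 mm above the bench; axes as the mixer's. The pins end 16 mm higher, their last 4 mm tapering to 6 mm. The platform stays square to the mixer, but its centre stands 6 mm from here in an unknown direction: it stopped anywhere on that circle. Some 12 N along the circle shifts it and it stays there; radially and downward it is rigid.
- start (a joint): Green start button, 26 mm in diameter, pressed straight down; 0 = out, 0.006 m = fully down (5 N); it springs back.
- start_top (a point): Centre of the top face of the start button, 103 mm above the bench, on the mixer's control strip (at x = -134, y = -80 mm in the mixer's frame).
- bowl: White bowl, 150 mm across, 55 mm high, origin under its centre; leave alone.
- reagent: Amber reagent bottle, 48 mm across, 95 mm high, origin under its centre; leave alone.
- slide_box: Navy box of slides, 85 x 80 x 34 mm, origin under its centre; leave alone.
- sanitiser: Clear bottle with blue cap, 60 mm across, 120 mm high, origin under its centre; leave alone.

How it is judged:
By the outcome, as a careful person would: the job done as asked, in the order asked, and still so for the second after the job is handed in, with the robot touching nothing.
It also fails if it takes over 64 s, if anything falls off the work surface, if the arm or the gripper's body presses on something with over 40 N, if the wrist force passes 120 N, or if a joint passes its speed limit or range.

## Robot

A 7-joint arm with a two-finger parallel gripper is mounted at the origin on the work surface. World frame = base frame: x ahead of the robot, y to its left, z up, the work surface at z = 0. Lengths are in mm, angles in rad, forces in N, time in s.
With the tool pointing down it reaches from about 350 to 900 mm from the base axis. Payload 8.1 kg.
Tool frame: the origin (TCP) lies midway between the tips of the shut fingers; the grasp point (between the pads) lies 19 mm behind it; z points along the fingers, y is the direction in which the jaws open and shut (so a half turn about z gives the same grasp; the last joint's range is limited). The gripper opens to 85 mm and grips with 20 to 120 N. Pads are 22 mm wide; open, the fingers measure 114 mm over their backs; the gripper's body (76 mm by 85 mm) begins 54 mm behind the grasp point. The pads swing forward as they close: fully open they stand 13 mm farther back than shut.
Start: joints at [1.052, 0.434, 0.025, 1.573, -0.012, 1.134, -0.075], TCP at [252.43, -571.77, 231.323] pointing down, gripper open.
Joint ranges: [-2.62, 2.62], [-0.44, 2.09], [-1.27, 1.32], [0.08, 2.57], [-1.32, 4.46], [0.12, 2], [-2.74, 2.74]. Speed limits (rad/s): [2.22, 2.22, 3.01, 3.01, 3.14, 3.14, 3.14].

## Interface

Orientations are given as a unit quaternion [x, y, z, w].
In Python, from station import ctrl gives the robot as it stands. The module is installed in compiled form; this text tells all that it offers.
- The arm moves only by the shell command python3 -m crank 'ROWS' [OPENING]. ROWS is a JSON object of lists of equal length, an entry for each row: "slide": the shift along the world's x, y, z in m, a list of three; "roll": the turn about the world's z in rad. A call has 1 to 12 rows; each row shifts and turns the commanded pose from where the row before left it; what a row does not reach is not made up. A row lasts 1/10 s, in which the tool goes at most 50 mm and 8.59 degrees, less where a joint would pass 70% of its speed; a pose out of reach is approached as far as the arm can. A call with a gripper value outside its range is refused whole. OPENING is the opening, from 0 (shut) to 1 (fully open), set as the call begins (- or left out, the last holds). The fingers move at their own pace and stop on an object; the grip force is fixed at half the most. Time passes only in rows, so rows that do not move let the fingers close. It gives the time, the measured TCP pose, the force and the opening at its end, in the units of the state.
- ctrl.read_state(): the state, without advancing time (a new reading comes with each control period).
- ctrl.get_image(name): name is "scene" or "side" or "wrist"; returns (picture, depth): 384x512x3 uint8, red, green, blue; 384x512 float32, mm along the optical axis (not along the pixel's ray), 0 where there is no reading.
- ctrl.camera_params(name): a dict with "fov_y" (degrees; the focal length in pixels is half the picture's height over the tangent of half this angle, whatever the lens; pixels are square), "cx", "cy" (the principal point, pixels), "distortion" ([k1, k2, p1, p2, k3] as OpenCV has them; the pictures are not rectified), "R" (3x3) and "t" (3): a world point X has camera coordinates R X + t. Camera axes: x right, y down, z forward; pixel columns grow to the right and rows downward; lengths in mm; the calibration is good to about 2 mm. A picture is of the moment at which its call begins: read the wrist's pose just before it. camera_params takes no time and is no camera call; for the wrist camera it gives the pose at the moment of the call.
- ctrl.finish_job(): hands the job in, once; it reports no verdict.
The state is a dict: "t": time; "qpos": joint angles; "dq": joint speeds; "tau": joint torques, N m; "eef_pos": TCP position; "tool_rot": TCP orientation; "ft_force": force on the tool from outside, world axes, zero at the start; "ft_torque": the same for the moment, N m; "width": opening from 0.0 (shut) to 1.0 (fully open).
Only numpy, scipy, OpenCV 4.12 (cv2) and the standard library are available. Lean on these libraries where they do the work, as an engineer would, in place of code of your own. Each camera call takes 0.05 s, during which the arm holds its last target.

## Working session

There is one attempt and no reset: what is moved stays moved. The work goes in short steps, Python scripts to look and compute and a shell command to move; the robot and the scene stay as the last step left them, time stands still between calls to the robot, and variables do not carry over. Pictures are saved under pics/ and viewed, and the job is handed in when it is done.

```bash
ls; mkdir -p pics; python3 - <<'E'
from station import ctrl
import cv2,numpy as np,pickle
s=ctrl.read_state(); print({k:np.round(v,3) for k,v in s.items()})
d={}
for n in ["scene","side","wrist"]:
    p=ctrl.camera_params(n); im,dp=ctrl.get_image(n)
    d[n]=(im,dp,p); cv2.imwrite(f"pics/{n}0.png",im[:,:,::-1]); print(n,p)
pickle.dump(d,open("d0.pkl","wb"))
E
```

```text
pics
{'t': np.float64(0.0), 'qpos': array([ 1.052,  0.435,  0.025,  1.574, -0.012,  1.134, -0.075]), 'dq': array([ 0.001,  0.   ,  0.001, -0.   , -0.002,  0.   , -0.   ]), 'tau': array([-2.0000e-03, -6.7049e+01,  1.0230e+00, -3.1621e+01,  1.5000e-02,
        1.3000e-02, -0.0000e+00]), 'eef_pos': array([ 252.159, -571.306,  230.51 ]), 'tool_rot': array([ 0.978,  0.206, -0.   , -0.001]), 'ft_force': array([ 0.47 , -0.225,  0.364]), 'ft_torque': array([ 0.006,  0.005, -0.073]), 'width': np.float64(0.997)}
scene {'fov_y': 44.85462225177676, 'cx': 247.62339927228174, 'cy': 188.86352138713931, 'distortion': array([-0.17417637,  0.        ,  0.        ,  0.        ,  0.        ]), 'R': array([[-0.58169603,  0.81335853,  0.00881102],
       [ 0.55318414,  0.40352014, -0.72880642],
       [-0.59633634, -0.41906969, -0.6846631 ]]), 't': array([ 251.09004765, -237.84883904, 1992.7030355 ])}
side {'fov_y': 46.11586684845155, 'cx': 251.89918728249793, 'cy': 180.98987459044724, 'distortion': array([0.0508244, 0.       , 0.       , 0.       , 0.       ]), 'R': array([[-0.7114707 , -0.70245564, -0.01911851],
       [-0.35811662,  0.38585266, -0.85021774],
       [ 0.60461718, -0.59805836, -0.5260839 ]]), 't': array([ 409.45103901,  228.68916654, 1106.65946369])}
wrist {'fov_y': 65.53164658526603, 'cx': 254.59734665417886, 'cy': 193.59173979407043, 'distortion': array([-0.06895677,  0.        ,  0.        ,  0.        ,  0.        ]), 'R': array([[ 4.04272426e-01, -9.14638553e-01, -3.50734786e-04],
       [-8.68325510e-01, -3.83922371e-01,  3.14029333e-01],
       [-2.87357990e-01, -1.26648849e-01, -9.49413216e-01]]), 't': array([-624.06628142,  -41.55534099,  379.61600523])}
```

View pics/scene0.png

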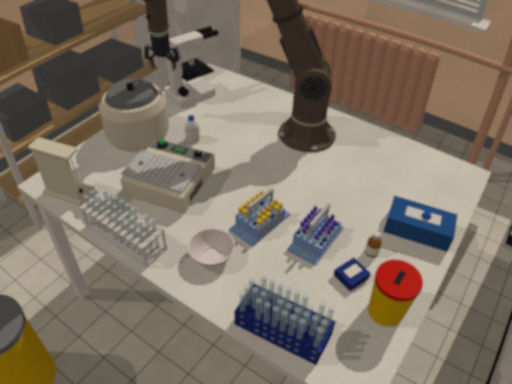

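View pics/side0.png

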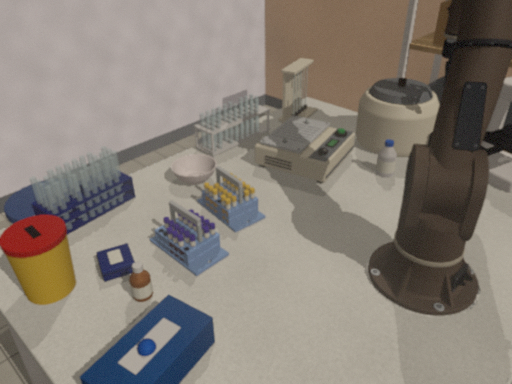

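View pics/wrist0.png

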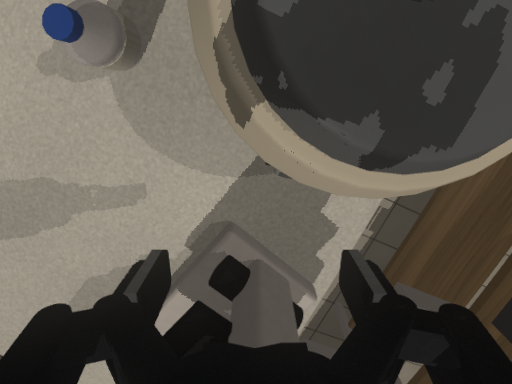

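Scene: purple tray at about (317,235), yellow tray (260,215), mixer (168,175) with the green button near (163,142). Side: purple tray (190,240), mixer (305,145). Next I enlarge the views and measure.

```bash
cat > h.py <<'E'
import numpy as np,cv2,pickle
def K(p,h=384):
    f=h/2/np.tan(np.radians(p['fov_y']/2)); return np.array([[f,0,p['cx']],[0,f,p['cy']],[0,0,1]])
def rays(p,uv):
    u=cv2.undistortPointsIter(np.asarray(uv,float).reshape(-1,1,2),K(p),p['distortion'],None,None,(3,50,1e-9)).reshape(-1,2) if hasattr(cv2,'undistortPointsIter') else cv2.undistortPoints(np.asarray(uv,float).reshape(-1,1,2),K(p),p['distortion']).reshape(-1,2)
    return np.c_[u,np.ones(len(u))]
def plane(p,uv,z):
    r=rays(p,uv)@p['R']; C=-p['R'].T@p['t']
    s=(z-C[2])/r[:,2]; return C+s[:,None]*r
def cloud(p,dp):
    v,u=np.mgrid[0:dp.shape[0],0:dp.shape[1]]
    r=rays(p,np.c_[u.ravel(),v.ravel()]); X=(r*dp.reshape(-1,1)-p['t'])@p['R']
    X[dp.ravel()<=0]=np.nan
    return X.reshape(*dp.shape,3)
def proj(p,X):
    return cv2.projectPoints(np.asarray(X,float).reshape(-1,1,3),cv2.Rodrigues(p['R'])[0],p['t'],K(p),p['distortion'])[0].reshape(-1,2)
def tri(ps,uvs):
    A=np.zeros((3,3));b=np.zeros(3)
    for p,uv in zip(ps,uvs):
        r=(rays(p,[uv])@p['R'])[0]; r/=np.linalg.norm(r); M=np.eye(3)-np.outer(r,r); C=-p['R'].T@p['t']; A+=M;b+=M@C
    return np.linalg.solve(A,b)
def crop(im,x0,y0,x1,y1,s,fn):
    cv2.imwrite(fn,cv2.resize(im[y0:y1,x0:x1,::-1],None,fx=s,fy=s,interpolation=cv2.INTER_CUBIC))
E
python3 - <<'E'
from h import *
d=pickle.load(open('d0.pkl','rb'))
crop(d['scene'][0],110,120,230,220,6,'pics/c_mix_scene.png')
crop(d['scene'][0],220,180,350,270,6,'pics/c_tray_scene.png')
crop(d['side'][0],240,100,370,190,6,'pics/c_mix_side.png')
crop(d['side'][0],140,160,270,275,6,'pics/c_tray_side.png')
for n in ['scene','side']:
    im,dp,p=d[n]; X=cloud(p,dp); hsv=cv2.cvtColor(im,cv2.COLOR_RGB2HSV)
    print(n,'table z',np.nanmedian(X[290:300,100:130,2]) )
    for nm,lo,hi in [('purple',(125,80,30),(155,255,255)),('yellow',(18,130,100),(32,255,255)),('green',(45,80,40),(85,255,255))]:
        m=cv2.inRange(hsv,lo,hi)
        k,l,st,c=cv2.connectedComponentsWithStats(cv2.dilate(m,np.ones((7,7))))
        for i in range(1,k):
            mm=(l==i)&(m>0)
            if mm.sum()>8: print(n,nm,np.round(c[i]),mm.sum(),np.round(np.nanmedian(X[mm],0)))
E
```

```text
scene table z -752.6900682212666
scene purple [308. 219.] 128 [508. 290.  82.]
scene purple [326. 227.] 152 [488. 355.  82.]
scene yellow [250. 202.] 95 [572.  90.  81.]
scene yellow [268. 211.] 214 [555. 163.  80.]
scene yellow [387. 308.] 990 [673. 649.  83.]
scene yellow [ 28. 358.] 2266 [1329. -428. -499.]
scene green [162. 142.] 36 [ 501. -360.  101.]
scene green [179. 149.] 46 [ 481. -289.   86.]
side table z 0.964525482990324
side purple [ 48. 213.] 34 [840. 552.  66.]
side purple [ 78. 218.] 9 [805. 478.   7.]
side purple [203. 221.] 105 [452. 288.  82.]
side purple [178. 231.] 253 [480. 354.  82.]
side yellow [229. 190.] 284 [511. 160.  83.]
side yellow [ 45. 274.] 2681 [566. 658.  84.]
side green [336. 137.] 54 [ 485. -303.   93.]
```

View pics/c_mix_scene.png

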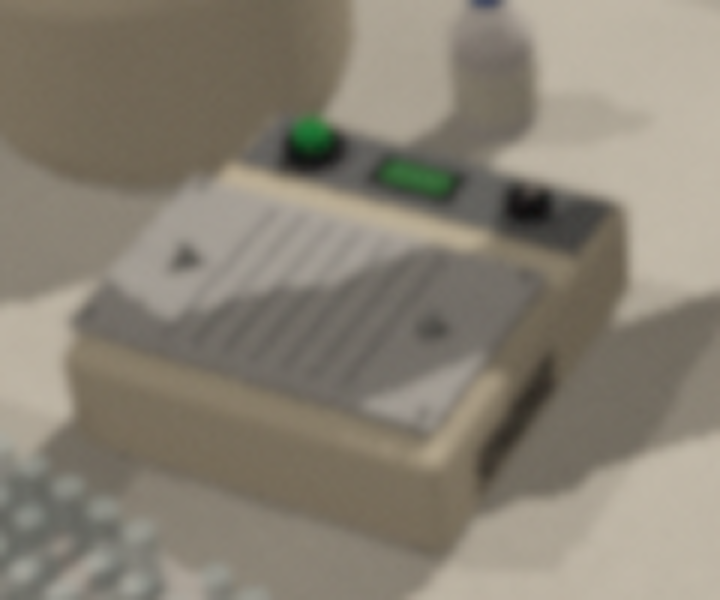

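View pics/c_mix_side.png

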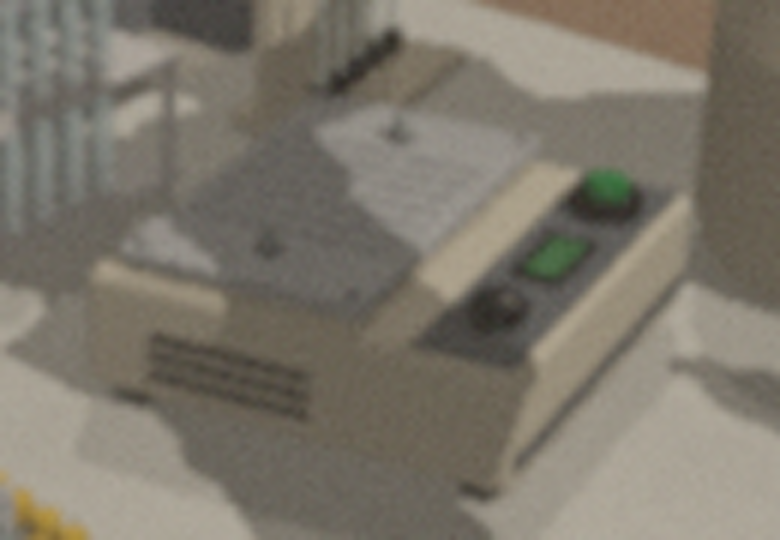

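View pics/c_tray_scene.png

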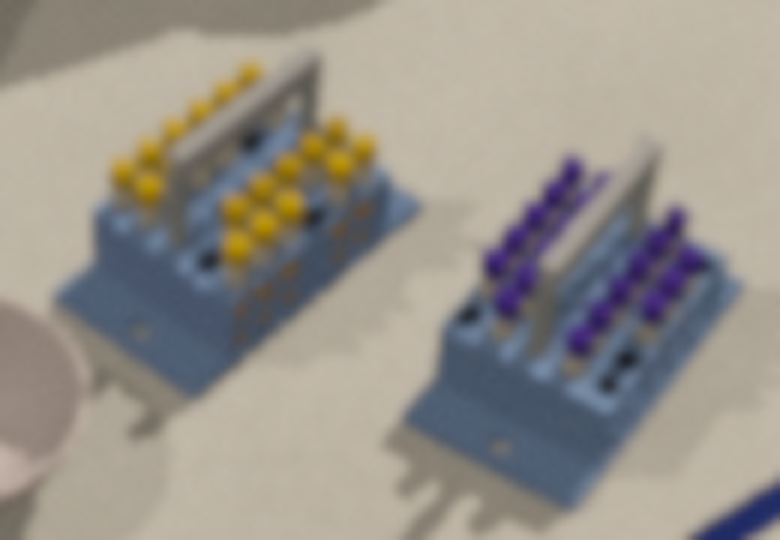

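View pics/c_tray_side.png

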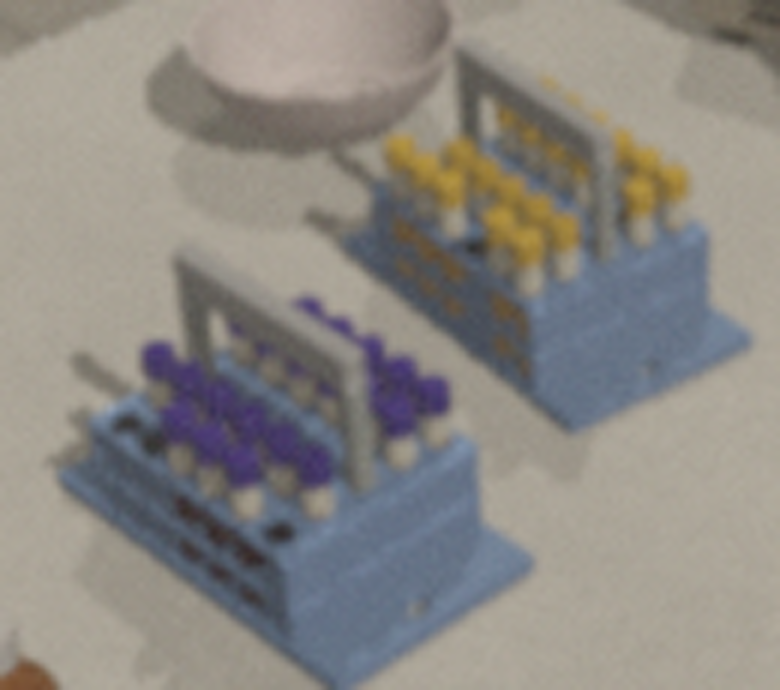

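The purple tray's handle runs from about (327,204) to (311,224) in scene. The pins are near scene (141,163) and (182,174), and side (306,121) and (284,140).

```bash
python3 - <<'E'
from h import *
d=pickle.load(open('d0.pkl','rb'))
for n in ['scene','side']:
    im,dp,p=d[n]; X=cloud(p,dp)
    m=(X[...,2]>104)&(X[...,2]<135)&(X[...,0]>380)&(X[...,0]<600)&(X[...,1]>250)&(X[...,1]<400)
    P=X[m]; print(n,'handle',len(P),np.median(P[:,2]),np.percentile(P[:,2],[2,98]))
    c=P[:,:2].mean(0);(a,b),sz,ang=cv2.minAreaRect(P[:,:2].astype(np.float32)); print(c,a,b,sz,ang)
    T=P[P[:,2]>120]; 
    if len(T)>3: print('top',len(T),cv2.minAreaRect(T[:,:2].astype(np.float32)))
    U,S,V=np.linalg.svd(P[:,:2]-c); print('axis yaw',np.degrees(np.arctan2(V[0,1],V[0,0])))
    # base plate
    m=(X[...,2]>4)&(X[...,2]<13)&(X[...,0]>350)&(X[...,0]<620)&(X[...,1]>220)&(X[...,1]<440)
    hsv=cv2.cvtColor(im,cv2.COLOR_RGB2HSV); m&=cv2.inRange(hsv,(95,60,0),(125,255,255))>0
    P=X[m]; print('plate',len(P),cv2.minAreaRect(P[:,:2].astype(np.float32)))
    # mixer
    m=(X[...,2]>90)&(X[...,2]<101)&(X[...,0]>380)&(X[...,0]<800)&(X[...,1]>-450)&(X[...,1]<-150)
    P=X[m]; print('platform',len(P),np.median(P[:,2]),cv2.minAreaRect(P[:,:2].astype(np.float32)))
    m=(X[...,2]>105)&(X[...,2]<118)&(X[...,0]>480)&(X[...,0]<800)&(X[...,1]>-450)&(X[...,1]<-150)
    v,u=np.nonzero(m)
    for a,b in zip(u,v): print((int(a),int(b)),np.round(X[b,a]),end=' ')
    print()
sc,sd=d['scene'],d['side']
cs=lambda x,y:(110+x/6-.42,120+y/6-.42); cd=lambda x,y:(240+x/6-.42,100+y/6-.42)
# pins (tops ~ z=112)
for nm,a,b in [('pin-y',cs(183,255),cd(397,125)),('pin+y',cs(432,322),cd(267,238))]:
    print(nm,tri([sc[2],sd[2]],[a,b]),plane(sc[2],[a],108),plane(sd[2],[b],108))
for nm,a,b in [('btn',cs(314,130),cd(608,185))]:
    print(nm,tri([sc[2],sd[2]],[a,b]),plane(sc[2],[a],103),plane(sd[2],[b],103))
# platform corners z=98
for nm,uv in [('nw',(207,180)),('sw',(75,325)),('se',(428,435)),('ne',(548,275))]: print(nm,plane(sc[2],[cs(*uv)],98)[0].round(1))
for nm,uv in [('a',(330,108)),('b',(540,138)),('c',(365,318)),('d',(122,250))]: print(nm,plane(sd[2],[cd(*uv)],98)[0].round(1))
E
```

```text
scene handle 166 122.05568165754048 [106.16478663 127.83241512]
[500.34352952 329.07792899] 495.7373046875 328.4101867675781 (13.821681022644043, 123.43460845947266) 88.96619415283203
top 110 ((494.35992431640625, 328.4350280761719), (13.821681022644043, 120.67919158935547), 88.96619415283203)
axis yaw -0.7543602602619848
plate 248 ((499.35992431640625, 328.83038330078125), (101.69059753417969, 193.2399444580078), 89.76879119873047)
platform 1726 95.78032157236703 ((577.1902465820312, -266.6674499511719), (237.0314483642578, 253.84022521972656), 12.415120124816895)
(160, 140) [ 498. -368.  106.] (162, 142) [ 506. -350.  109.] (162, 143) [ 507. -349.  106.] (140, 160) [ 632. -341.  109.] (139, 161) [ 638. -341.  108.] (140, 161) [ 635. -339.  108.] (141, 161) [ 634. -335.  109.] (180, 171) [ 594. -179.  112.] (181, 171) [ 595. -173.  116.] (180, 172) [ 600. -173.  114.] (181, 172) [ 593. -175.  109.] (182, 172) [ 594. -170.  112.] (180, 173) [ 599. -174.  109.] (181, 173) [ 594. -174.  105.] (182, 173) [ 593. -171.  106.] (164, 176) [ 643. -212.  106.] 
side handle 293 120.85626778581
[... 1614 characters left out ...]
0.  107.] (284, 139) [ 591. -171.  108.] (285, 139) [ 590. -175.  106.] 
pin-y [ 635.23983766 -340.15450559  104.01882469] [[ 639.58198431 -334.069102    108.        ]] [[ 631.10842496 -336.25301754  108.        ]]
pin+y [ 592.96470935 -173.53716327  104.43225174] [[ 596.43999954 -169.62324727  108.        ]] [[ 588.85000368 -169.43593942  108.        ]]
btn [ 495.85001994 -361.42583581  102.12513465] [[ 496.95536327 -360.06990039  103.        ]] [[ 495.07513863 -360.55541921  103.        ]]
nw [ 570.4 -384.7   98. ]
sw [ 716.7 -350.3   98. ]
se [ 662.8 -115.1   98. ]
ne [ 514.7 -149.7   98. ]
a [ 691.5 -346.2   98. ]
b [ 569.1 -396.4   98. ]
c [ 500.6 -148.1   98. ]
d [ 652.  -118.6   98. ]
```

```bash
python3 - <<'E'
from h import *
d=pickle.load(open('d0.pkl','rb'))
G=np.full((2,40,60),0.)
for k,n in enumerate(['scene','side']):
    im,dp,p=d[n]; X=cloud(p,dp).reshape(-1,3); X=X[~np.isnan(X[:,0])]
    for x,y,z in X:
        i=int(x//25)-0; j=int((y+800)//50)
        if 0<=i<40 and 0<=j<26 and 0<z<600: G[k,i,j]=max(G[k,i,j],z)
H=G.max(0)[:36,:24]
print('y     ',' '.join('%4d'%(-800+50*j) for j in range(24)))
for i in range(4,36): print('x%4d '%(i*25),' '.join('%4d'%v for v in H[i]))
print(cv2.__version__)
E
```

```text
y      -800 -750 -700 -650 -600 -550 -500 -450 -400 -350 -300 -250 -200 -150 -100  -50    0   50  100  150  200  250  300  350
x 100     0   40  300  300  298   40    3    3    3    1    3    4    0    5   14  287   17   15    5    5    4    5    6   11
x 125     0   35  213  300  292    4    4    6    2    1    0    1    4    5    5   20   10    7    6    6    5    6    7    6
x 150     0    0    5  152   47    5    3    2    8    4    2    3    8    4    4    6    5    6    7    5    6    5    5    5
x 175     0    0    0    5   44    1    2    6    1    3    1    7    7    5    6    5    5    4    5    5    5    6    7    5
x 200     0    0    0    4  400  522    1    1    3    2    7    6    3    4    3    9    7    7    6    5    6    5    4    7
x 225     0    0    0    0    4  546  339    2    5    3    4    6    4    7    7    6   10    5    6    5    6    5    7    4
x 250     0    0    0  347  405  558    6    4    5    6    4    6    4    4    4    7    8    8    6    7    6    7    6    4
x 275     0    0    0  440  559  561    4    4   97   77    4    7    6    5    4   
[... 2397 characters left out ...]
  4    5    7    5   58   16   20   60    2    3    2    3
x 775     0    3    5    4   17   17  221    2    0    0    4    4    5    4    5    5   58   30   56   57    4    2   75   77
x 800     0    3    4   16  223  222  222    0    7  100  100  100  103  103  102  103   56   59   58    5    3   78  159  159
x 825     0    5    4  222  222  222  223  222    4  143  149  148  147  147  148  101    4   56   57    5    5   79  158  159
x 850     0    3    4  223  222  223  222   14    4  147  151  150  147  149  149  100    4    3    5    5    5   75  158  159
x 875     0    3    4  221  222  221   11    5    6  146  147  147  146  146  148  101    6    4    5    6    6   73  161  158
4.12.0
```

```bash
python3 -m crank '{"slide":[[0,0,0.045],[0,0,0.045],[0.032,0.031,0],[0.032,0.031,0],[0.032,0.031,0],[0.032,0.031,0],[0.032,0.031,0],[0.032,0.031,0],[0.032,0.031,0],[0.032,0.031,0],[0.032,0.031,0],[0,0,0]],"roll":[0,0,0,0,0,0,0,0,0,0,0,0]}'
cat > snap.py <<'E'
import sys
from station import ctrl
from h import *
def snap(n,tag):
    s=ctrl.read_state(); p=ctrl.camera_params(n); im,dp=ctrl.get_image(n)
    pickle.dump((im,dp,p,s),open(f'{tag}.pkl','wb')); cv2.imwrite(f'pics/{tag}.png',im[:,:,::-1])
    a=2*np.arctan2(s['tool_rot'][1],s['tool_rot'][0]); print('t',s['t'],'eef',np.round(s['eef_pos'],2),'yaw',round(float(a),4),'F',np.round(s['ft_force'],2),'w',round(float(s['width']),3))
    return im,dp,p,s
if __name__=='__main__': snap(sys.argv[1],sys.argv[2])
E
python3 snap.py wrist w1
```

```text
t: 1.35
eef_pos: [545.1, -285.5, 320.6]
tool_rot: [0.977, 0.211, 0.001, -0.002]
ft_force: [0.6, 0.6, 0.6]
width: 0.999
t 1.35 eef [ 545.05 -285.46  320.6 ] yaw 0.4259 F [0.59 0.58 0.61] w 0.999
```

View pics/w1.png

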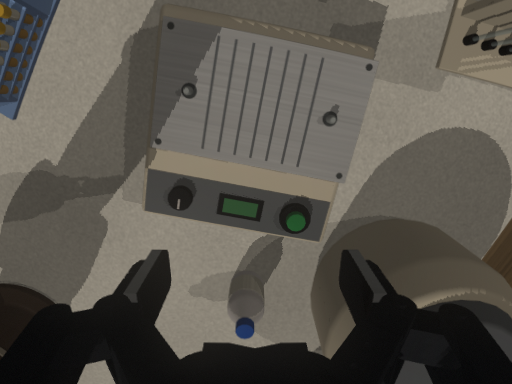

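Wrist view: pins at about (189,91) and (330,118), green button (295,221), platform corner screws (170,26), (369,67), (339,176), (157,141).

```bash
python3 - <<'E'
from h import *
im,dp,p,s=pickle.load(open('w1.pkl','rb'))
crop(im,150,60,240,130,8,'pics/w1_pinA.png'); crop(im,295,85,385,155,8,'pics/w1_pinB.png')
hsv=cv2.cvtColor(im,cv2.COLOR_RGB2HSV)
m=cv2.inRange(hsv,(45,100,40),(85,255,255)); k,l,st,c=cv2.connectedComponentsWithStats(m)
for i in range(1,k):
    if st[i,4]>60: print(st[i],c[i],plane(p,[c[i]],103)[0].round(1))
g=cv2.cvtColor(im,cv2.COLOR_RGB2GRAY)
S=[]
for uv in [(170,26),(369,67),(339,176),(157,141)]:
    w=g[uv[1]-6:uv[1]+7,uv[0]-6:uv[0]+7].astype(float); t=np.clip(np.median(w)-25-w,0,None); yy,xx=np.mgrid[-6:7,-6:7]
    q=(uv[0]+(t*xx).sum()/t.sum(),uv[1]+(t*yy).sum()/t.sum()); S.append(plane(p,[q],98)[0]); print('screw',np.round(q,1),S[-1].round(1))
S=np.array(S); print('platform centre by screws',S.mean(0), 'sides',[np.linalg.norm(S[i]-S[(i+1)%4]).round(1) for i in range(4)])
e=S[0]-S[1]; print('yaw +y',np.degrees(np.arctan2(e[1],e[0])));e=S[3]-S[2]; print(np.degrees(np.arctan2(e[1],e[0])))
C=-p['R'].T@p['t'];print('cam',C)
E
```

```text
[286 212  20  20 294] [295.49659864 221.42857143] [ 497.  -365.3  103. ]
screw [170.2  25.3] [ 649.2 -133.7   98. ]
screw [368.8  66.9] [ 703.  -357.5   98. ]
screw [338.7 175.4] [ 574.6 -388.4   98. ]
screw [157.6 140.8] [ 521.  -164.3   98. ]
platform centre by screws [ 611.95380208 -260.96781596   98.        ] sides [np.float64(230.2), np.float64(132.1), np.float64(230.4), np.float64(131.7)]
yaw +y 103.53901511544214
103.44151286291378
cam [ 617.47632989 -252.44483498  463.46885813]
```

View pics/w1_pinA.png

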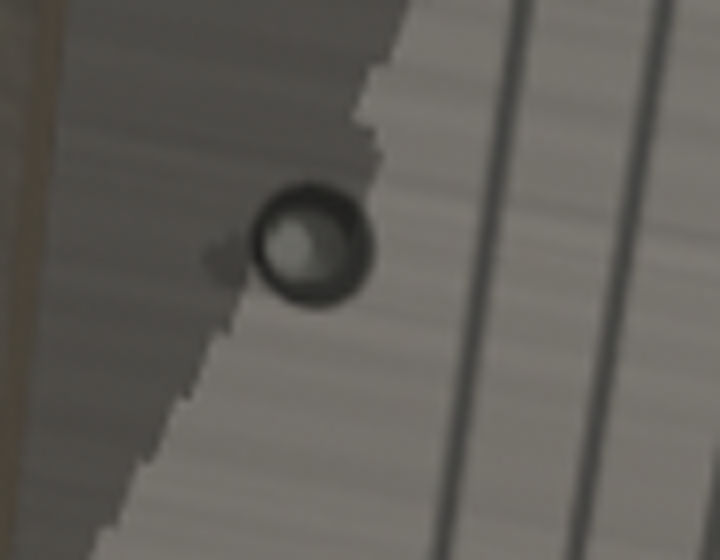

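View pics/w1_pinB.png

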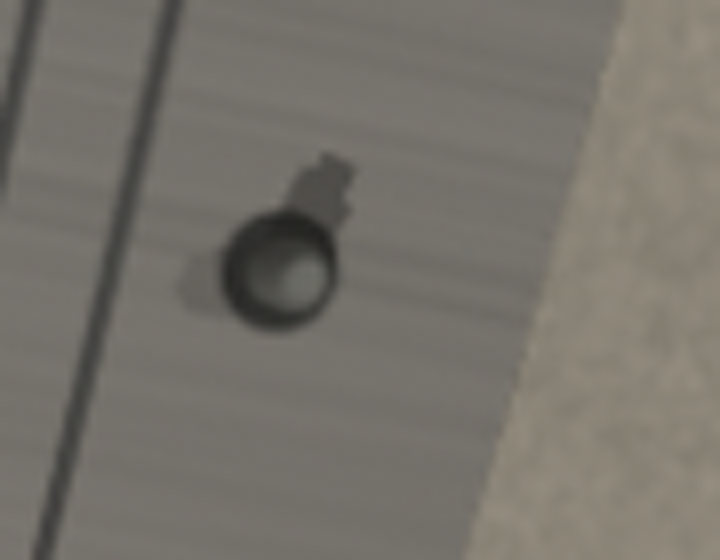

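```bash
python3 - <<'E'
from h import *
im,dp,p,s=pickle.load(open('w1.pkl','rb'))
q=lambda x0,y0,x,y:(x0+x/8-.44,y0+y/8-.44)
P={}
for nm,x0,y0,c,t in [('A',150,60,(313,245),(290,242)),('B',295,85,(279,270),(303,270))]:
    P[nm]=[plane(p,[q(x0,y0,*c)],98.5)[0],plane(p,[q(x0,y0,*t)],114)[0]]; print(nm,np.round(P[nm],1))
for i in (0,1):
    e=P['A'][i]-P['B'][i]; print('c',(P['A'][i]+P['B'][i])/2,'len',np.linalg.norm(e),'ang',np.degrees(np.arctan2(e[1],e[0])))
a=np.radians(13.5);R=np.array([[np.cos(a),-np.sin(a)],[np.sin(a),np.cos(a)]])
print('orbit from button',np.array([497,-365.3])-R@[-134,-80])
# housing corners at z85: strip edge outer corners
for uv in [(147,211),(321,241)]: print(plane(p,[uv],85)[0].round(1))
E
```

```text
A [[ 592.3 -178.4   98.5]
 [ 592.4 -178.4  114. ]]
B [[ 632.  -343.5   98.5]
 [ 632.8 -342.8  114. ]]
c [ 612.11992988 -260.92317341   98.5       ] len 169.81755132556447 ang 103.5059935376694
c [ 612.61363987 -260.58106898  114.        ] len 169.25239964047654 ang 103.79989784442074
orbit from button [ 608.62194022 -256.22872761]
[ 420.1 -178.7   85. ]
[ 479.  -417.6   85. ]
```

```bash
python3 -m crank '{"slide":[[0.0076,-0.0015,0],[0.0076,-0.0015,0],[0.0076,-0.0015,0],[0.0076,-0.0015,0],[0.0076,-0.0015,0],[0.0076,-0.0015,0],[0.0076,-0.0015,0],[0.0076,-0.0015,0],[0.0076,-0.0015,0],[0.0076,-0.0015,0],[0,0,0],[0,0,0]],"roll":[0.138,0.138,0.138,0.138,0.138,0.138,0.138,0.138,0.138,0.138,0,0]}'
python3 snap.py wrist w2
```

```text
t: 2.6
eef_pos: [615.6, -308.7, 320.9]
tool_rot: [0.625, 0.78, -0.0, -0.0]
ft_force: [-0.0, 0.1, -0.6]
width: 1.005
t 2.6 eef [ 615.62 -308.66  320.89] yaw 1.7905 F [-0.03  0.13 -0.58] w 1.005
```

View pics/w2.png

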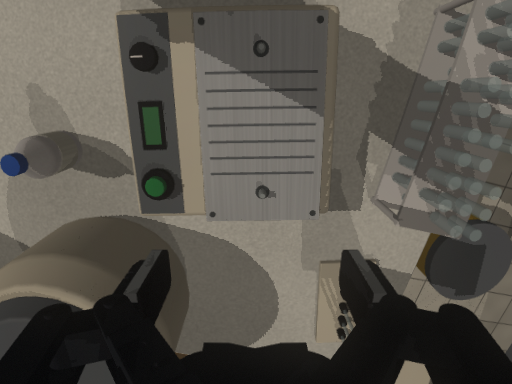

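Wrist view at placing yaw: pins at (261,48) and (262,192), button (155,187), corner screws (200,21), (319,19), (313,212), (211,214).

```bash
python3 - <<'E'
from h import *
im,dp,p,s=pickle.load(open('w2.pkl','rb'))
crop(im,216,13,306,83,8,'pics/w2_pinA.png'); crop(im,217,157,307,227,8,'pics/w2_pinB.png')
hsv=cv2.cvtColor(im,cv2.COLOR_RGB2HSV)
m=cv2.inRange(hsv,(45,100,40),(85,255,255)); k,l,st,c=cv2.connectedComponentsWithStats(m)
for i in range(1,k):
    if st[i,4]>60: print(st[i],c[i],plane(p,[c[i]],103)[0].round(1))
g=cv2.cvtColor(im,cv2.COLOR_RGB2GRAY)
S=[]
for uv in [(201,21),(320,19),(313,212),(211,214)]:
    w=g[uv[1]-6:uv[1]+7,uv[0]-6:uv[0]+7].astype(float); t=np.clip(np.median(w)-25-w,0,None); yy,xx=np.mgrid[-6:7,-6:7]
    q=(uv[0]+(t*xx).sum()/t.sum(),uv[1]+(t*yy).sum()/t.sum()); S.append(plane(p,[q],98)[0]); print('screw',np.round(q,1),S[-1].round(1))
S=np.array(S); print('platform centre by screws',S.mean(0), 'sides',[np.linalg.norm(S[i]-S[(i+1)%4]).round(1) for i in range(4)])
for i,j in((0,3),(1,2)): e=S[i]-S[j]; print('yaw +y',np.degrees(np.arctan2(e[1],e[0])))
E
```

```text
[147 130  14  14 100] [154.75 138.47] [ 489.7 -304.1  103. ]
[145 176  21  21 316] [154.63924051 186.37974684] [ 496.8 -364.7  103. ]
screw [200.6  20.7] [ 521.1 -164.1   98. ]
screw [320.1  19. ] [ 649.8 -133.3   98. ]
screw [312.4 212.5] [ 703.8 -356.8   98. ]
screw [212.2 214. ] [ 575. -388.   98.]
platform centre by screws [ 612.42251807 -260.54642267   98.        ] sides [np.float64(132.4), np.float64(230.0), np.float64(132.6), np.float64(230.3)]
yaw +y 103.54199967585795
yaw +y 103.59320088832915
```

View pics/w2_pinA.png

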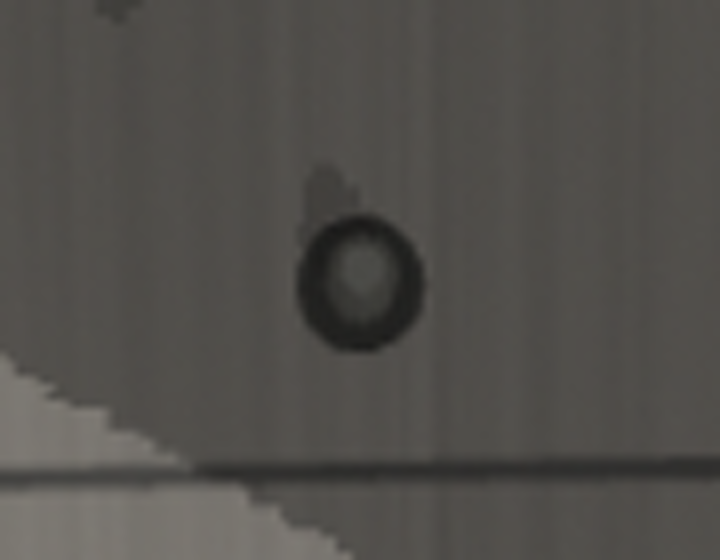

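View pics/w2_pinB.png

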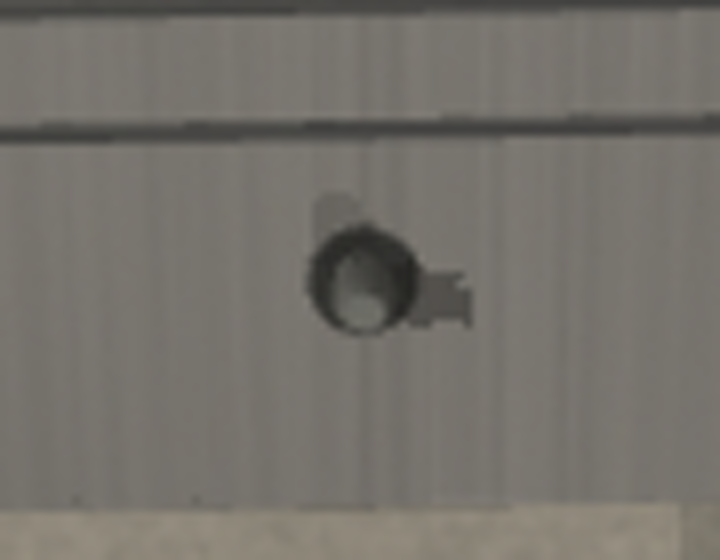

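```bash
python3 -m crank '{"slide":[[-0.006,0.0455,0],[-0.006,0.0455,0],[-0.006,0.0455,0],[-0.006,0.0455,0],[-0.006,0.0455,0],[-0.006,0.0455,0],[-0.006,0.0455,0],[-0.006,0.0455,0],[-0.006,0.0455,0],[-0.006,0.0455,0],[-0.006,0.0455,0],[-0.006,0.0455,0]],"roll":[0.1122,0.1122,0.1122,0.1122,0.1122,0.1122,0.1122,0.1122,0.1122,0.1122,0.1122,0.1122]}'
python3 -m crank '{"slide":[[-0.0055,0.0455,0],[-0.0055,0.0455,0],[0,0,0],[0,0,0],[0,0,0]],"roll":[0,0,0,0,0]}'
python3 snap.py wrist w3
```

```text
t: 3.85
eef_pos: [543.8, 239.2, 321.6]
tool_rot: [-0.001, 1.0, -0.0, 0.0]
ft_force: [1.3, 1.0, -0.3]
width: 0.998
t: 4.35
eef_pos: [534.0, 327.7, 321.2]
tool_rot: [0.001, 1.0, -0.001, 0.0]
ft_force: [-0.7, -0.6, 0.7]
width: 1.004
t 4.35 eef [534.02 327.73 321.24] yaw 3.1391 F [-0.73 -0.56  0.65] w 1.004
```

View pics/w3.png

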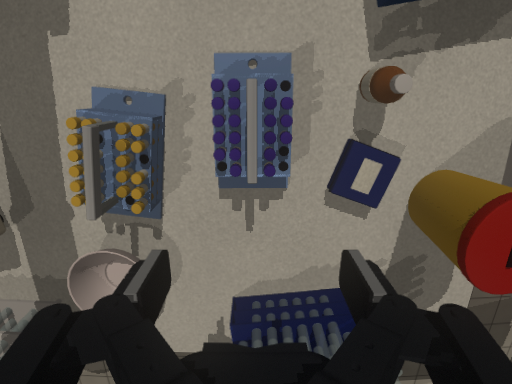

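Purple tray below: handle bar at column ~252 from row ~80 to ~183, near hole at (253,63). Measuring bar ends at its top height.

```bash
python3 - <<'E'
from h import *
im,dp,p,s=pickle.load(open('w3.pkl','rb'))
X=cloud(p,dp); m=(X[...,2]>117)&(X[...,2]<135)&(np.abs(X[...,1]-329)<40)&(np.abs(X[...,0]-493)<90)
v,u=np.nonzero(m); print('depth bar rows',v.min(),v.max(),'cols',u.min(),u.max(),np.median(X[m][:,2]))
crop(im,205,45,300,205,5,'pics/w3_tray.png')
hsv=cv2.cvtColor(im,cv2.COLOR_RGB2HSV)
mm=(hsv[...,1]<60)&(hsv[...,2]>70)
for r in range(90,180,15): 
    c=np.nonzero(m[r,235:270])[0]+235; print(r,c.min(),c.max(),end=' ')
    cc=(c.min()+c.max())/2; a=plane(p,[(cc,r)],125)[0]; print(a.round(1))
for r in (v.min()-.5,v.max()+.5): print('end',plane(p,[(252,r)],125)[0].round(1))
g=cv2.cvtColor(im,cv2.COLOR_RGB2GRAY); print(g[74:90,252],g[176:192,252])
E
```

```text
depth bar rows 78 183 cols 246 256 124.8566451859197
90 246 256 [446.7 323.7 125. ]
105 246 256 [462.5 323.7 125. ]
120 247 256 [478.6 324.1 125. ]
135 247 256 [495.2 324.1 125. ]
150 247 256 [512.2 324.  125. ]
165 247 256 [529.8 323.9 125. ]
end [433.9 324.9 125. ]
end [552.1 324.4 125. ]
[ 91  93  97  90  95 110 113 111 111 111 111 111 111 111 112 112] [112 112 113 113 113 113 113  75  64  64  64  63  87  90  89  89]
```

View pics/w3_tray.png

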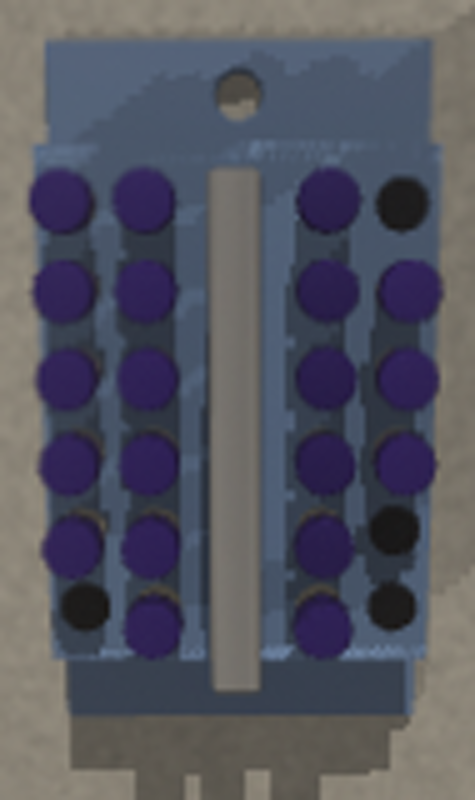

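```bash
python3 -m crank '{"slide":[[-0.0102,-0.001,-0.035],[-0.0102,-0.001,-0.04],[-0.0102,-0.001,-0.04],[-0.0102,-0.001,-0.03],[0,0,0],[0,0,0],[0,0,0],[0,0,0]],"roll":[0,0,0,0,0,0,0,0]}'
python3 snap.py wrist w4; python3 - <<'E'
from h import *
im,dp,p,s=pickle.load(open('w3.pkl','rb'))
print('hole',plane(p,[(252.2,63.2)],8)[0])
im,dp,p,s=pickle.load(open('w4.pkl','rb'))
X=cloud(p,dp); m=(X[...,2]>117)&(X[...,2]<135)&(np.abs(X[...,1]-329)<40)&(np.abs(X[...,0]-493)<90)
v,u=np.nonzero(m); print('depth bar rows',v.min(),v.max(),np.median(X[m][:,2]))
for r in range(v.min()+5,v.max()-4,12):
    c=u[v==r]; print(r,plane(p,[((c.min()+c.max())/2,r)],125)[0].round(1))
print('ends',plane(p,[(252,v.min()-.5),(252,v.max()+.5)],125))
E
```

```text
t: 5.2
eef_pos: [494.1, 325.8, 178.2]
tool_rot: [0.0, 1.0, 0.001, 0.001]
ft_force: [0.3, 0.1, -0.2]
width: 1.0
t 5.2 eef [494.05 325.79 178.22] yaw 3.1408 F [ 0.28  0.05 -0.2 ] w 1.0
hole [407.85456285 323.98919058   8.        ]
depth bar rows 129 284 124.81670565282168
134 [436.9 324.4 125. ]
146 [444.7 324.4 125. ]
158 [452.8 324.3 125. ]
170 [461.  324.3 125. ]
182 [469.4 324.3 125. ]
194 [478.  324.3 125. ]
206 [486.9 324.2 125. ]
218 [496.  324.2 125. ]
230 [505.4 324.2 125. ]
242 [515.  324.5 125. ]
254 [525.  324.5 125. ]
266 [535.3 324.5 125. ]
278 [545.9 324.4 125. ]
ends [[433.37149942 324.39374432 125.        ]
 [551.87429868 324.02741297 125.        ]]
```

View pics/w4.png

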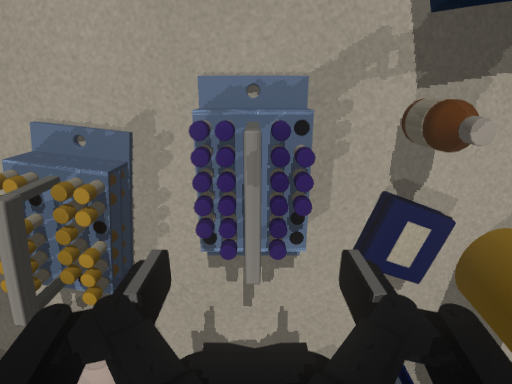

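```bash
python3 -m crank '{"slide":[[-0.0005,-0.001,-0.025],[0,0,-0.025],[0,0,-0.02],[0,0,-0.01],[0,0,0],[0,0,0],[0,0,0]],"roll":[0,0,0,0,0,0,0]}'
```

```text
t: 5.95
eef_pos: [492.7, 324.9, 97.6]
tool_rot: [-0.0, 1.0, 0.001, 0.001]
ft_force: [1.6, 0.8, 1.1]
width: 1.003
```

```bash
python3 -m crank '{"slide":[[0,0,-0.001],[0,0,0],[0,0,0],[0,0,0],[0,0,0],[0,0,0],[0,0,0],[0,0,0],[0,0,0],[0,0,0]],"roll":[0,0,0,0,0,0,0,0,0,0]}' 0
```

```text
t: 6.95
eef_pos: [492.2, 324.4, 95.5]
tool_rot: [-0.0, 1.0, 0.0, 0.0]
ft_force: [-0.6, -0.3, 5.0]
width: 0.127
```

```bash
python3 -m crank '{"slide":[[0,0,0.005],[0,0,0.01],[0,0,0.02],[0,0,0.03],[0,0,0.035],[0,0,0.03],[0,0,0.02],[0,0,0],[0,0,0],[0,0,0],[0,0,0]],"roll":[0,0,0,0,0,0,0,0,0,0,0]}'
python3 snap.py wrist w5; python3 snap.py side s5;  python3 - <<'E'
from h import *
im,dp,p,s=pickle.load(open('w5.pkl','rb'))
e=s['eef_pos']; X=cloud(p,dp); zt=e[2]+19+10
m=(X[...,2]>zt-8)&(X[...,2]<zt+9)&(np.abs(X[...,1]-e[1])<30)&(np.abs(X[...,0]-e[0])<90)
v,u=np.nonzero(m); print('bar rows',v.min(),v.max(),'z',np.median(X[m][:,2]),zt)
for r in range(v.min()+5,v.max()-4,20):
    c=u[v==r]; print(r,c.min(),c.max(),plane(p,[((c.min()+c.max())/2,r)],zt)[0].round(1),np.median(X[r,c.min():c.max()+1,2]).round(1))
print('ends',plane(p,[(252,v.min()-.5),(252,v.max()+.5)],zt))
im=pickle.load(open('s5.pkl','rb'))[0]; crop(im,120,120,270,290,4,'pics/s5c.png')
E
```

```text
t: 8.05
eef_pos: [491.6, 323.6, 243.8]
tool_rot: [-0.0, 1.0, -0.001, -0.001]
ft_force: [-0.5, -0.2, -4.4]
width: 0.132
t 8.05 eef [491.63 323.57 243.79] yaw 3.1422 F [-0.47 -0.21 -4.45] w 0.132
t 8.1 eef [491.7  323.74 244.02] yaw 3.1423 F [-0.37 -0.65 -4.34] w 0.13
bar rows 155 347 z 273.1886375488095 272.7925536688592
160 240 269 [434.5 323.8 272.8] 272.3
180 240 269 [442.5 323.8 272.8] 273.3
200 240 269 [450.9 323.8 272.8] 273.4
220 241 268 [459.7 323.8 272.8] nan
240 241 268 [468.9 323.8 272.8] 273.2
260 228 281 [478.5 323.8 272.8] 271.5
280 235 273 [488.7 323.6 272.8] 273.4
300 238 271 [499.6 323.8 272.8] 273.2
320 242 267 [511.1 323.9 272.8] 273.0
340 243 266 [523.3 323.9 272.8] 273.1
ends [[432.33861282 322.81385099 272.79255367]
 [528.17554017 322.63411615 272.79255367]]
```

View pics/w5.png

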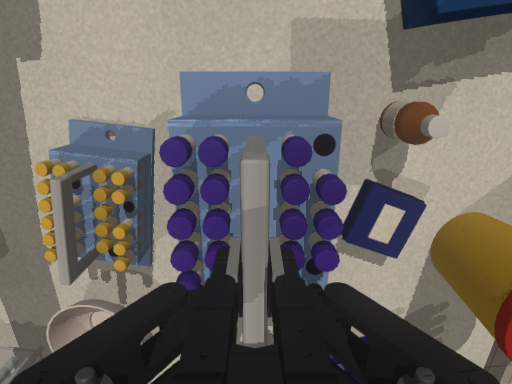

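View pics/s5c.png

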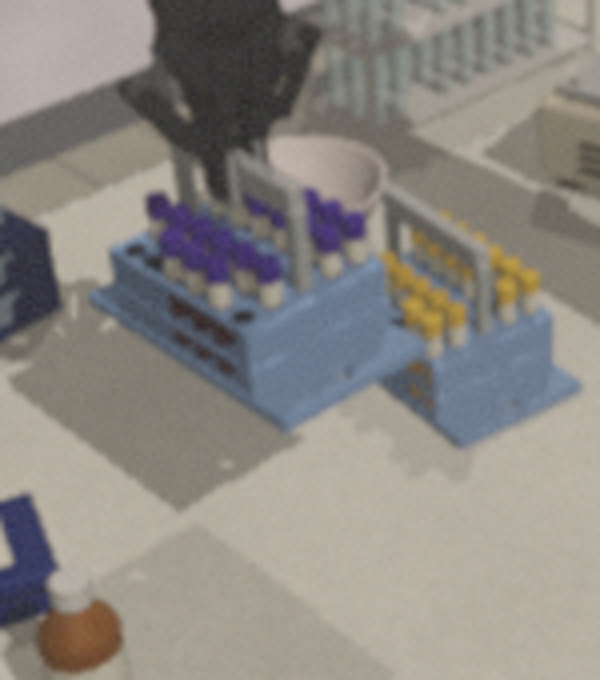

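```bash
python3 - <<'E'
from h import *
im,dp,p,s=pickle.load(open('w5.pkl','rb'))
crop(im,175,65,335,145,5,'pics/w5_hole.png')
X=cloud(p,dp); print('deck z',[(X[80:112,c,2]).mean().round(1) for c in (195,215,285,310)], 'row profile',[np.nanmedian(X[r,200:235,2]).round(1) for r in (78,90,102,112)])
print('eef',s['eef_pos'])
hsv=cv2.cvtColor(im,cv2.COLOR_RGB2HSV); m=(cv2.inRange(hsv,(95,60,0),(125,255,255))==0).astype(np.uint8)[75:110,235:275]
k,l,st,c=cv2.connectedComponentsWithStats(m)
for i in range(1,k):
    q=c[i]+[235,75]; print(st[i],q,plane(p,[q],156)[0].round(2),plane(p,[q],152)[0].round(2))
E
```

```text
deck z [np.float64(156.6), np.float64(156.4), np.float64(156.4), np.float64(nan)] row profile [np.float64(156.4), np.float64(156.6), np.float64(156.6), np.float64(156.8)]
eef [491.63390992 323.57297907 243.79255367]
[26  6  3  1  3] [262.  81.] [399.81 328.86 156.  ] [399.61 328.94 152.  ]
[ 11   8  18  19 263] [254.52091255  92.2851711 ] [407.75 323.4  156.  ] [407.69 323.39 152.  ]
```

View pics/w5_hole.png

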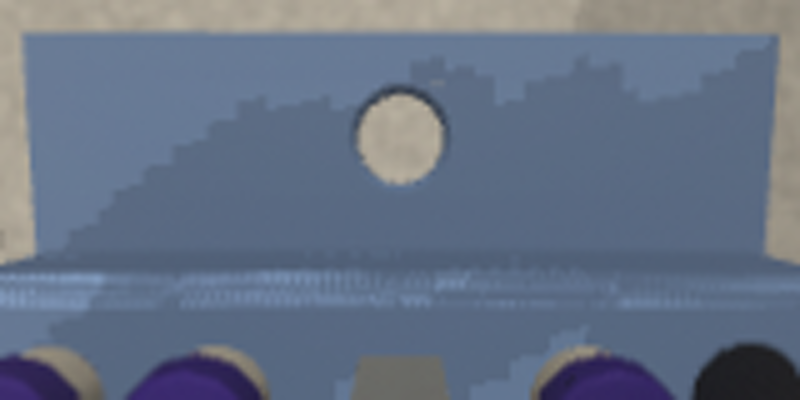

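```bash
python3 - <<'E'
from h import *
im,dp,p,s=pickle.load(open('w5.pkl','rb'))
X=cloud(p,dp)
def fit(m,nm):
    P=X[m]; P=P[~np.isnan(P[:,2])]
    for _ in range(3):
        A=np.c_[P[:,:2]-P[:,:2].mean(0),np.ones(len(P))]; c=np.linalg.lstsq(A,P[:,2],rcond=None)[0]; r=P[:,2]-A@c; P=P[np.abs(r)<2.5*r.std()+1e-6]
    print(nm,len(P),P.mean(0).round(1),'slopes deg',np.degrees(c[:2]).round(2),'res',r.std().round(2))
M=np.zeros(dp.shape,bool); M[160:250,245:265]=1; fit(M,'bar')
M[:]=0; M[75:112,188:240]=1; M[75:112,268:322]=1; fit(M,'deck')
im,dp,p,s=pickle.load(open('w4.pkl','rb')); X=cloud(p,dp)
M[:]=0; M[135:280,248:257]=1; fit(M,'w4 bar')
M[:]=0; M[80:105,203:245]=1;M[80:105,262:303]=1; fit(M,'w4 deck')
E
```

```text
bar 1747 [453.1 323.8 273.3] slopes deg [-0.14 -0.84] res 0.54
deck 3832 [408.3 323.6 156.5] slopes deg [ 0.01 -0.13] res 0.67
w4 bar 1282 [489.3 324.2 125. ] slopes deg [-0.01 -0.03] res 0.59
w4 deck 2031 [409.5 324.1   8. ] slopes deg [ 0.51 -0.06] res 0.71
```

```bash
python3 -m crank '{"slide":[[0,0,0.02],[0.002,-0.01,0.025],[0.0072,-0.0345,0],[0.0072,-0.0345,0],[0.0072,-0.0345,0],[0.0072,-0.0345,0],[0.0072,-0.0345,0],[0.0072,-0.0345,0],[0.0072,-0.0345,0],[0.0072,-0.0345,0],[0.0072,-0.0345,0],[0.0072,-0.0345,0]],"roll":[0,0,-0.0785,-0.0785,-0.0785,-0.0785,-0.0785,-0.0785,-0.0785,-0.0785,-0.0785,-0.0785]}'
python3 -m crank '{"slide":[[0.0072,-0.0345,0],[0.0072,-0.0345,0],[0.0072,-0.0345,0],[0.0072,-0.0345,0],[0.0072,-0.0345,0],[0.005,-0.025,0],[0.0035,-0.018,0],[0.002,-0.0104,0],[0,0,0],[0,0,0],[0,0,0],[0,0,0]],"roll":[-0.0785,-0.0785,-0.0785,-0.0785,-0.0785,-0.0785,-0.0785,0,0,0,0,0]}'
python3 snap.py wrist w6
```

```text
t: 9.35
eef_pos: [566.1, -32.1, 289.9]
tool_rot: [0.384, 0.923, -0.0, -0.0]
ft_force: [0.8, 0.2, -4.9]
width: 0.129
t: 10.55
eef_pos: [612.8, -255.3, 290.6]
tool_rot: [0.618, 0.786, 0.0, -0.0]
ft_force: [1.3, 0.0, -4.9]
width: 0.133
t 10.55 eef [ 612.76 -255.34  290.57] yaw 1.8099 F [ 1.26  0.05 -4.91] w 0.133
```

View pics/w6.png

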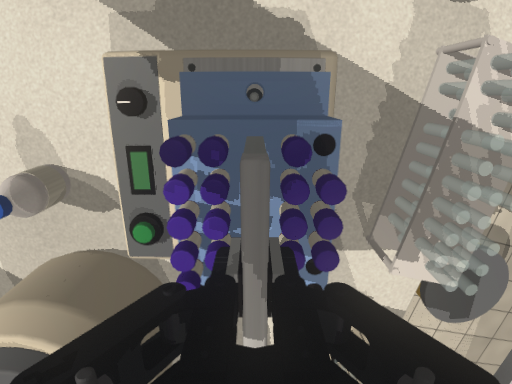

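The far hole at (254,93) already shows pin A just inside it. Zooming to compare.

```bash
python3 - <<'E'
from h import *
im,dp,p,s=pickle.load(open('w6.pkl','rb'))
crop(im,225,70,285,115,12,'pics/w6_h.png')
E
```

```text
(no output)
```

View pics/w6_h.png

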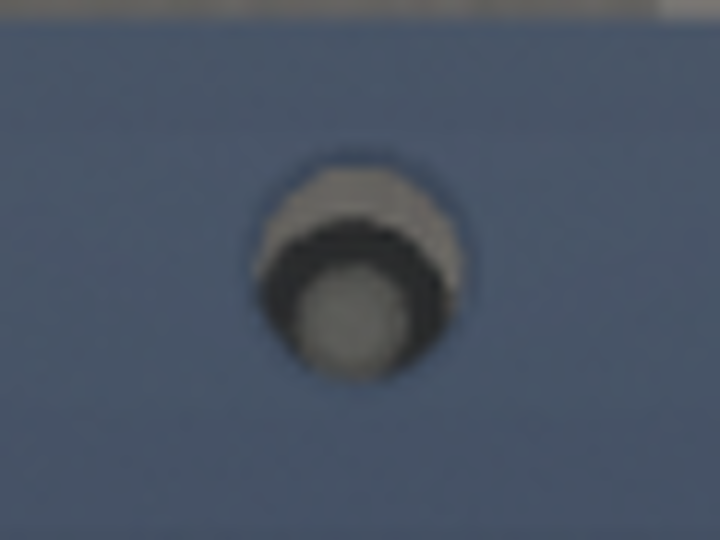

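```bash
python3 - <<'E'
from h import *
im,dp,p,s=pickle.load(open('w6.pkl','rb'))
q=lambda x,y:(225+x/12-.46,70+y/12-.46)
z=s['eef_pos'][2]-95.3
h=plane(p,[q(360,267)],z+8)[0]; k=plane(p,[q(353,318)],114)[0]; c=plane(p,[q(353,310)],99)[0]
print('hole',h.round(2),'pin top',k.round(2),'collar',c.round(2))
a=1.8099; t=np.array([np.cos(a),np.sin(a)])
print('expected hole',s['eef_pos'][:2]+t*85,'delta to go',(k-h)[:2].round(2),'pinA from centre',np.array([612.4,-260.5])+85*np.array([np.cos(np.radians(103.57)),np.sin(np.radians(103.57))]))
E
```

```text
hole [ 592.34 -174.18  203.27] pin top [ 592.44 -177.34  114.  ] collar [ 592.25 -176.69   99.  ]
expected hole [ 592.63220629 -172.75406655] delta to go [ 0.1  -3.16] pinA from centre [ 592.45618112 -177.87286107]
```

```bash
python3 -m crank '{"slide":[[0,-0.0015,-0.015],[0,-0.002,-0.02],[0,0,-0.02],[0,0,-0.01],[0,0,-0.003],[0,0,0],[0,0,0],[0,0,0]],"roll":[-0.001,0,0,0,0,0,0,0]}'
python3 snap.py wrist w7;  python3 - <<'E'
from h import *
im,dp,p,s=pickle.load(open('w7.pkl','rb'))
crop(im,225,70,285,115,12,'pics/w7_h.png')
E
```

```text
t: 11.4
eef_pos: [613.2, -260.2, 223.4]
tool_rot: [0.619, 0.785, 0.0, 0.001]
ft_force: [0.3, 0.4, -4.1]
width: 0.125
t 11.4 eef [ 613.2  -260.22  223.44] yaw 1.8067 F [ 0.33  0.39 -4.12] w 0.125
```

View pics/w7_h.png

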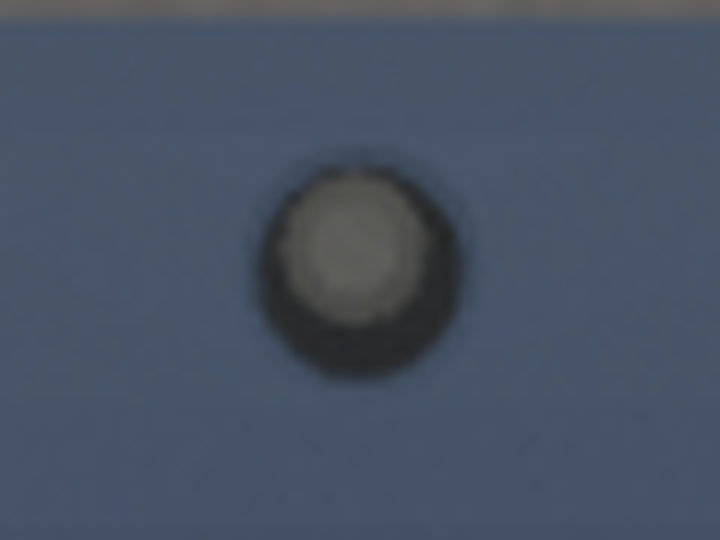

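```bash
python3 - <<'E'
from h import *
im,dp,p,s=pickle.load(open('w7.pkl','rb'))
q=lambda x,y:(225+x/12-.46,70+y/12-.46)
z=s['eef_pos'][2]-95.3
h=plane(p,[q(360,267)],z+8)[0]; hb=plane(p,[q(360,273)],z)[0]; k=plane(p,[q(354,247)],114)[0]
print(z,'hole',h.round(2),hb.round(2),'pin top',k.round(2),'delta',(k-h)[:2].round(2),(k-hb)[:2].round(2))
print(plane(p,[q(250,267),q(470,267),q(280,247),q(430,247)],z+8).round(1), plane(p,[q(278,247),q(430,247)],111).round(1))
E
```

```text
128.13788319684 hole [ 593.17 -179.12  136.14] [ 593.24 -179.39  128.14] pin top [ 592.44 -177.72  114.  ] delta [-0.74  1.4 ] [-0.81  1.67]
[[ 586.6 -180.7  136.1]
 [ 599.7 -177.5  136.1]
 [ 588.1 -179.1  136.1]
 [ 597.1 -177.   136.1]] [[ 587.4 -178.9  111. ]
 [ 597.4 -176.5  111. ]]
```

```bash
python3 -m crank '{"slide":[[-0.0007,0.0014,0],[0,0,-0.004],[0,0,-0.004],[0,0,-0.003],[0,0,0],[0,0,0],[0,0,0]],"roll":[0.001,0,0,0,0,0,0]}'
python3 snap.py wrist w8;  python3 - <<'E'
from h import *
im,dp,p,s=pickle.load(open('w8.pkl','rb'))
crop(im,225,70,285,115,12,'pics/w8_h.png')
E
```

```text
t: 12.15
eef_pos: [612.1, -258.8, 211.4]
tool_rot: [0.619, 0.786, 0.0, 0.0]
ft_force: [-0.3, -1.2, -5.4]
width: 0.127
t 12.15 eef [ 612.05 -258.8   211.43] yaw 1.8076 F [-0.28 -1.19 -5.37] w 0.127
```

View pics/w8_h.png

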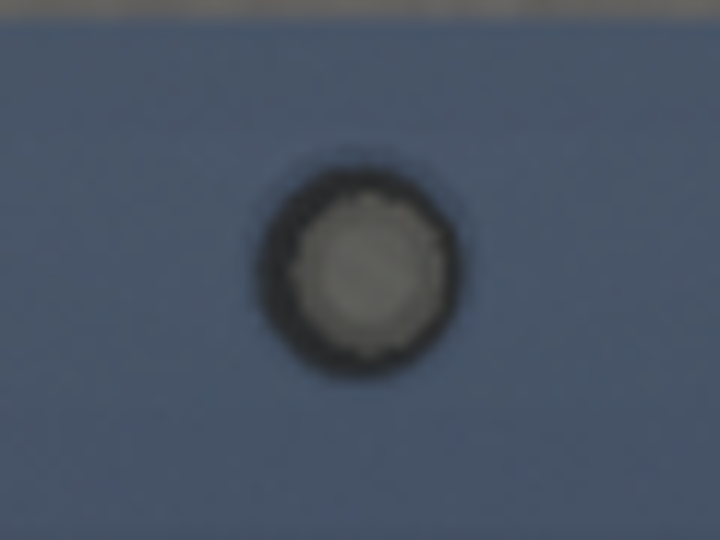

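```bash
python3 -m crank '{"slide":[[0.0003,0,-0.001],[0,0,-0.0015],[0,0,-0.0015],[0,0,-0.001],[0,0,0],[0,0,0]],"roll":[0,0,0,0,0,0]}'
```

```text
t: 12.8
eef_pos: [612.2, -258.7, 206.3]
tool_rot: [0.619, 0.786, 0.0, -0.0]
ft_force: [-0.2, -0.5, -5.1]
width: 0.133
```

```bash
python3 -m crank '{"slide":[[0,0,-0.0015],[0,0,-0.0015],[0,0,-0.0015],[0,0,0],[0,0,0]],"roll":[0,0,0,0,0]}'; python3 -m crank '{"slide":[[0,0,-0.0015],[0,0,-0.0015],[0,0,-0.001],[0,0,0],[0,0,0]],"roll":[0,0,0,0,0]}'
```

```text
t: 13.3
eef_pos: [612.2, -258.8, 201.7]
tool_rot: [0.619, 0.786, -0.0, -0.0]
ft_force: [0.9, -0.8, -4.7]
width: 0.129
t: 13.8
eef_pos: [612.2, -258.8, 197.8]
tool_rot: [0.619, 0.786, 0.0, -0.0]
ft_force: [-0.2, -0.6, -4.2]
width: 0.128
```

Sliding onto both pins with no side force. Continuing gently to the platform (expected TCP z ≈ 193.3).

```bash
python3 -m crank '{"slide":[[0,0,-0.001],[0,0,-0.001],[0,0,-0.001],[0,0,-0.0005],[0,0,0],[0,0,0]],"roll":[0,0,0,0,0,0]}'
```

```text
t: 14.4
eef_pos: [612.2, -258.7, 194.3]
tool_rot: [0.619, 0.786, 0.0, 0.0]
ft_force: [0.4, -0.0, -4.4]
width: 0.133
```

```bash
python3 -m crank '{"slide":[[0,0,-0.0005],[0,0,-0.0005],[0,0,0],[0,0,0]],"roll":[0,0,0,0]}'
```

```text
t: 14.8
eef_pos: [612.3, -258.8, 193.5]
tool_rot: [0.619, 0.786, 0.0, 0.0]
ft_force: [0.1, 0.2, -2.4]
width: 0.131
```

```bash
python3 -m crank '{"slide":[[0,0,-0.0004],[0,0,0],[0,0,0]],"roll":[0,0,0]}';  python3 -m crank '{"slide":[[0,0,-0.0004],[0,0,0],[0,0,0]],"roll":[0,0,0]}'
```

```text
t: 15.1
eef_pos: [612.5, -258.9, 193.5]
tool_rot: [0.619, 0.786, 0.0, 0.0]
ft_force: [-0.2, 0.3, 1.9]
width: 0.13
t: 15.4
eef_pos: [612.6, -258.8, 193.4]
tool_rot: [0.619, 0.786, 0.0, 0.001]
ft_force: [-1.0, 0.8, 5.3]
width: 0.132
```

Tray is down: z is stuck at 193.4 while the force rises. Checking with pictures before releasing.

```bash
python3 snap.py side s9; python3 snap.py scene sc9; python3 - <<'E'
from h import *
crop(pickle.load(open('s9.pkl','rb'))[0],230,50,370,190,5,'pics/s9c.png')
crop(pickle.load(open('sc9.pkl','rb'))[0],100,70,230,220,4,'pics/sc9c.png')
E
```

```text
t 15.4 eef [ 612.6  -258.82  193.43] yaw 1.8076 F [-1.01  0.77  5.33] w 0.132
t 15.45 eef [ 612.61 -258.84  193.43] yaw 1.8076 F [-1.55  1.07  5.69] w 0.127
```

View pics/s9c.png

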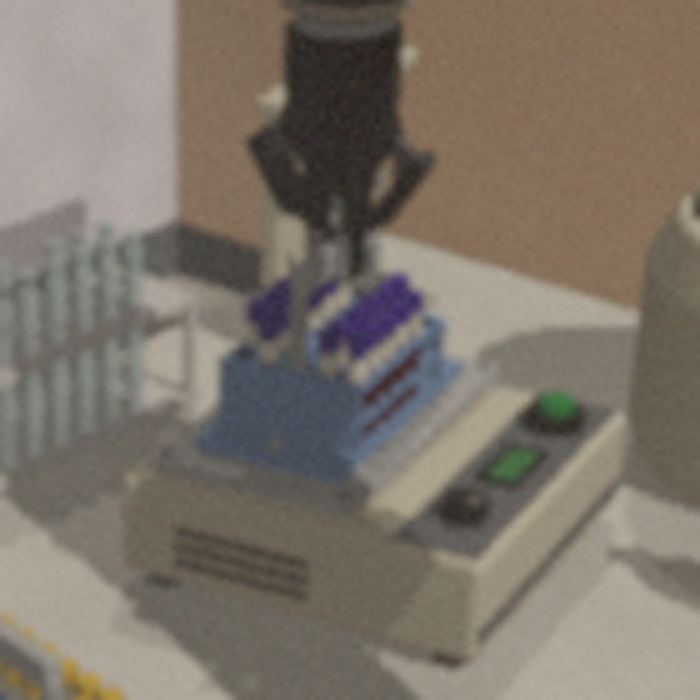

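View pics/sc9c.png

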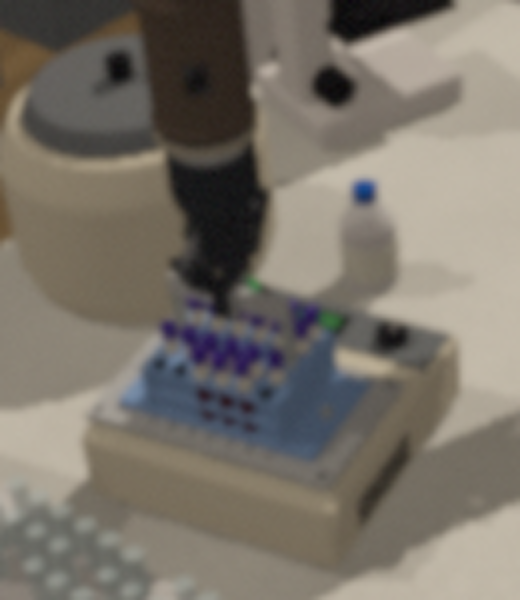

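Both views show the tray flat on the platform, with a pin in the visible hole. I'll ease the load and open the gripper.

```bash
python3 -m crank '{"slide":[[0,0,0.0006],[0,0,0]],"roll":[0,0]}';  python3 -m crank '{"slide":[[0,0,0],[0,0,0],[0,0,0],[0,0,0],[0,0,0],[0,0,0],[0,0,0]],"roll":[0,0,0,0,0,0,0]}' 1
```

```text
t: 15.7
eef_pos: [612.5, -258.9, 193.5]
tool_rot: [0.619, 0.786, 0.0, 0.0]
ft_force: [-1.4, 0.6, 3.1]
width: 0.13
t: 16.4
eef_pos: [612.3, -258.8, 193.1]
tool_rot: [0.619, 0.786, 0.0, 0.0]
ft_force: [-1.0, 0.6, 0.2]
width: 1.003
```

```bash
python3 -m crank '{"slide":[[0,0,0.01],[0,0,0.02],[0,0,0.03],[0,0,0.04],[0,0,0.03],[0,0,0],[0,0,0]],"roll":[0,0,0,0,0,0,0]}'
python3 snap.py wrist w10; python3 - <<'E'
from h import *
im,dp,p,s=pickle.load(open('w10.pkl','rb')); X=cloud(p,dp)
M=(X[...,2]>215)&(X[...,2]<230)&(np.hypot(X[...,0]-612,X[...,1]+260)<75); v,u=np.nonzero(M); P=X[M]; print('bar',len(P),np.median(P[:,2]),P[:,:2].mean(0),cv2.minAreaRect(P[:,:2].astype(np.float32)))
A=np.c_[P[:,:2]-P[:,:2].mean(0),np.ones(len(P))]; print(np.degrees(np.linalg.lstsq(A,P[:,2],rcond=None)[0][:2]))
g=(X[...,2]>101)&(X[...,2]<112)&(np.hypot(X[...,0]-595,X[...,1]+190)<60); print('deck z',np.median(X[g][:,2]))
hsv=cv2.cvtColor(im,cv2.COLOR_RGB2HSV)
m=cv2.inRange(hsv,(45,100,40),(85,255,255)); k,l,st,c=cv2.connectedComponentsWithStats(m)
for i in range(1,k):
    if st[i,4]>60: print(st[i],c[i],plane(p,[c[i]],103)[0].round(1))
E
```

```text
t: 17.1
eef_pos: [612.6, -258.7, 324.5]
tool_rot: [0.619, 0.786, 0.0, 0.001]
ft_force: [0.1, 0.4, 0.2]
width: 1.0
t 17.1 eef [ 612.61 -258.72  324.52] yaw 1.8076 F [0.09 0.41 0.19] w 1.0
bar 1799 222.89691857089585 [ 610.86746362 -255.29535854] ((612.1952514648438, -260.56329345703125), (11.958219528198242, 118.44519805908203), 13.840685844421387)
[-0.01501494 -0.25079306]
deck z 106.04475747091867
[142 210  20  19 290] [151.86206897 219.06551724] [ 496.8 -364.6  103. ]
```

View pics/w10.png

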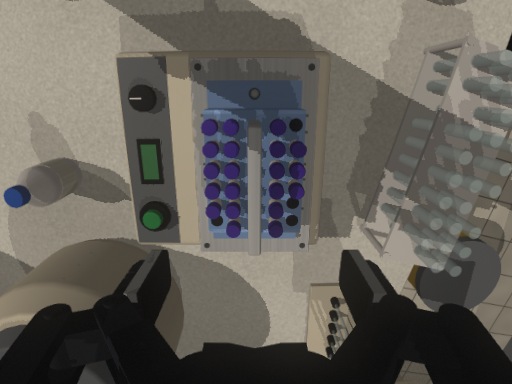

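Tray home: bar top 223 mm (= 98+125), deck 106 mm, level, pin through the hole at (254,93). Now I move over the button with the gripper closing.

```bash
python3 -m crank '{"slide":[[-0.029,-0.0265,0],[-0.029,-0.0265,0],[-0.029,-0.0265,0],[-0.029,-0.0265,0],[0,0,-0.03],[0,0,-0.045],[0,0,-0.045],[0,0,-0.04],[0,0,-0.025],[0,0,0],[0,0,0],[0,0,0]],"roll":[0,0,0,0,0,0,0,0,0,0,0,0]}' 0
python3 snap.py wrist w11; python3 snap.py side s11; python3 - <<'E'
from h import *
crop(pickle.load(open('s11.pkl','rb'))[0],230,50,370,190,5,'pics/s11c.png')
E
```

```text
t: 18.35
eef_pos: [497.2, -365.2, 139.7]
tool_rot: [0.619, 0.786, 0.0, 0.001]
ft_force: [-1.0, -1.0, 1.3]
width: -0.0
t 18.35 eef [ 497.16 -365.19  139.75] yaw 1.8076 F [-1.01 -0.97  1.26] w -0.0
t 18.4 eef [ 497.22 -365.25  139.92] yaw 1.8076 F [ 0.38 -0.46  0.01] w 0.001
```

View pics/w11.png

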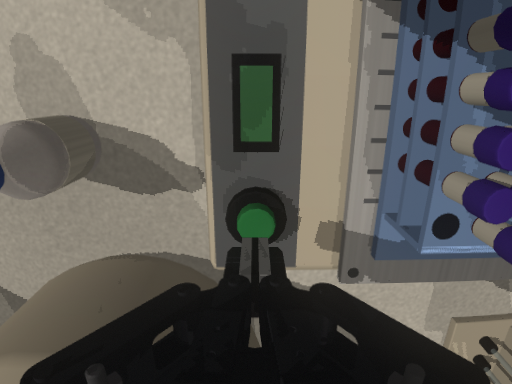

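View pics/s11c.png

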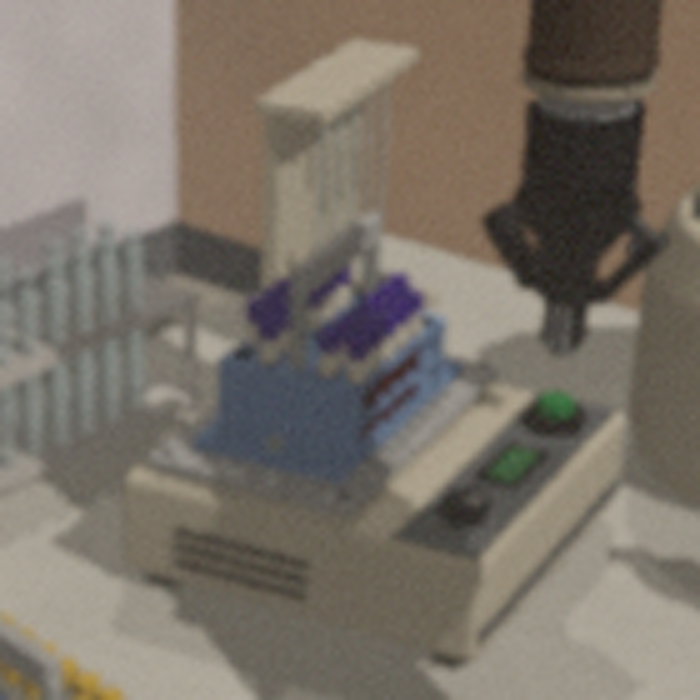

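The fingers are shut above the button at about (256,222), clear of the centrifuge and tray. Now pressing.

```bash
python3 -m crank '{"slide":[[0,0,-0.015],[0,0,-0.015],[0,0,-0.004],[0,0,-0.003],[0,0,-0.002],[0,0,0],[0,0,0]],"roll":[0,0,0,0,0,0,0]}'
```

```text
t: 19.15
eef_pos: [495.7, -364.5, 100.9]
tool_rot: [0.619, 0.786, -0.0, -0.0]
ft_force: [-8.6, 4.6, 22.1]
width: 0.002
```

```bash
python3 snap.py wrist w12; python3 snap.py side s12; python3 snap.py scene sc12; python3 - <<'E'
from h import *
from station import ctrl
print(ctrl.read_state()['ft_torque'])
crop(pickle.load(open('s12.pkl','rb'))[0],300,60,400,160,6,'pics/s12c.png')
crop(pickle.load(open('sc12.pkl','rb'))[0],110,70,210,170,6,'pics/sc12c.png')
E
```

```text
t 19.15 eef [ 495.68 -364.52  100.9 ] yaw 1.8075 F [-8.63  4.63 22.12] w 0.002
t 19.2 eef [ 495.64 -364.53  100.89] yaw 1.8075 F [-8.88  4.43 21.9 ] w 0.001
t 19.25 eef [ 495.68 -364.54  100.87] yaw 1.8075 F [-8.7   3.75 21.48] w -0.0
[0.93265792 1.85046911 0.02482621]
```

View pics/w12.png

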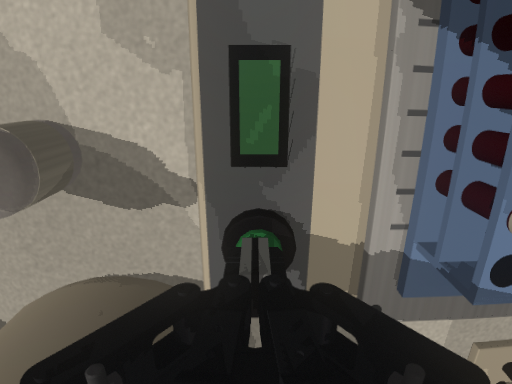

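View pics/s12c.png

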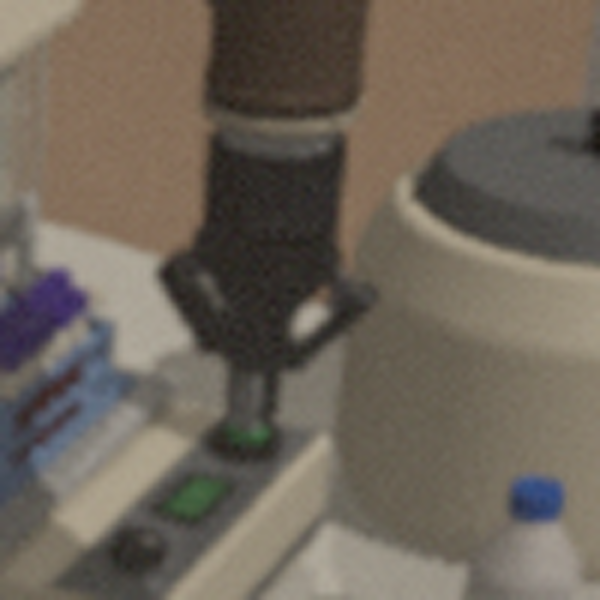

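View pics/sc12c.png

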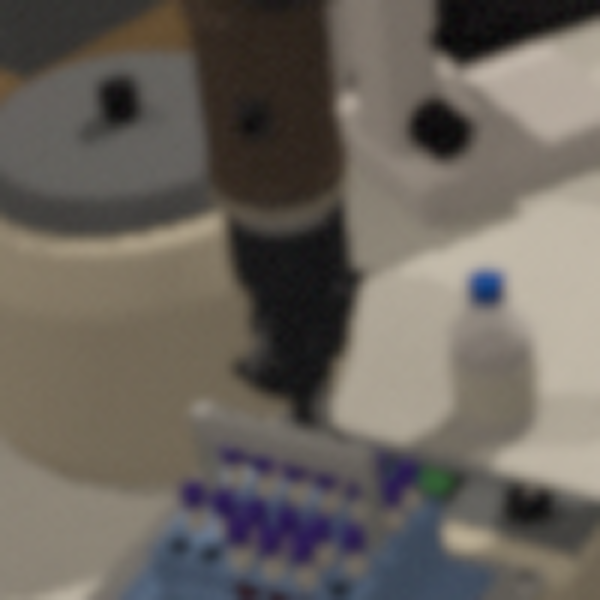

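```bash
python3 - <<'E'
from h import *
im,dp,p,s=pickle.load(open('w12.pkl','rb')); X=cloud(p,dp); e=s['eef_pos']
hsv=cv2.cvtColor(im,cv2.COLOR_RGB2HSV); m=cv2.inRange(hsv,(45,100,40),(85,255,255))>0; m[:200]=0
print('green z',np.percentile(X[m][:,2],[10,50,90]),m.sum())
a=1.8075;t=np.array([np.cos(a),np.sin(a),0]);n=np.array([np.sin(a),-np.cos(a),0])
print('tcp',proj(p,e),'tip+11',proj(p,e+11*t),'-11',proj(p,e-11*t))
for z in (103,97): 
  B=np.array([496.8,-364.8,z]); print(z,'btn c',proj(p,B),'far',proj(p,B+13*t),'right',proj(p,B+13*n))
rng=np.nonzero(m); print('green rows',rng[0].min(),rng[0].max(),'cols',rng[1].min(),rng[1].max())
crop(im,200,190,320,290,6,'pics/w12c.png')
# ring height
r=(np.hypot(X[...,0]-496.8,X[...,1]+364.8)<20)&(np.hypot(X[...,0]-496.8,X[...,1]+364.8)>14)&(X[...,2]<110)&~m
print('ring z',np.percentile(X[r][:,2],[5,25,50,75,95]))
im,dp,p,s=pickle.load(open('w11.pkl','rb')); X=cloud(p,dp)
hsv=cv2.cvtColor(im,cv2.COLOR_RGB2HSV); m=cv2.inRange(hsv,(45,100,40),(85,255,255))>0; m[:180]=0
print('w11 green z',np.percentile(X[m][:,2],[10,50,90]))
d=np.hypot(X[...,0]-496.8,X[...,1]+364.8)
for a,b in ((0,5),(5,9),(9,13),(13,15),(15,17),(17,19),(19,22)): 
  r=(d>=a)&(d<b)&(X[...,2]<112)&(X[...,2]>70); print(a,b,r.sum(),np.percentile(X[r][:,2],[10,50,90]).round(1) if r.sum() else '')
E
```

```text
green z [ 97.94645869  99.8714344  101.01405972] 357
tcp [[255.58749163 252.75164903]] tip+11 [[255.61994747 234.36651565]] -11 [[255.55600669 270.2749232 ]]
103 btn c [[257.50516347 255.59841701]] far [[257.59820516 233.60763947]] right [[281.81240704 255.59404043]]
97 btn c [[257.42502633 250.07740258]] far [[257.51211105 228.70031956]] right [[280.90450593 250.07667336]]
green rows 229 250 cols 236 281
ring z [96.07258248 96.64497446 97.06937622 97.46968458 98.15843548]
w11 green z [nan nan nan]
0 5 178 [106.4 107.2 108. ]
5 9 366 [106.4 107.1 107.9]
9 13 545 [ 99.7 106.4 107.4]
13 15 304 [ 96.4  97.4 103.9]
15 17 329 [96.3 97.1 97.9]
17 19 381 [96.4 97.1 97.8]
19 22 738 [86.2 95.2 97.3]
```

View pics/w12c.png

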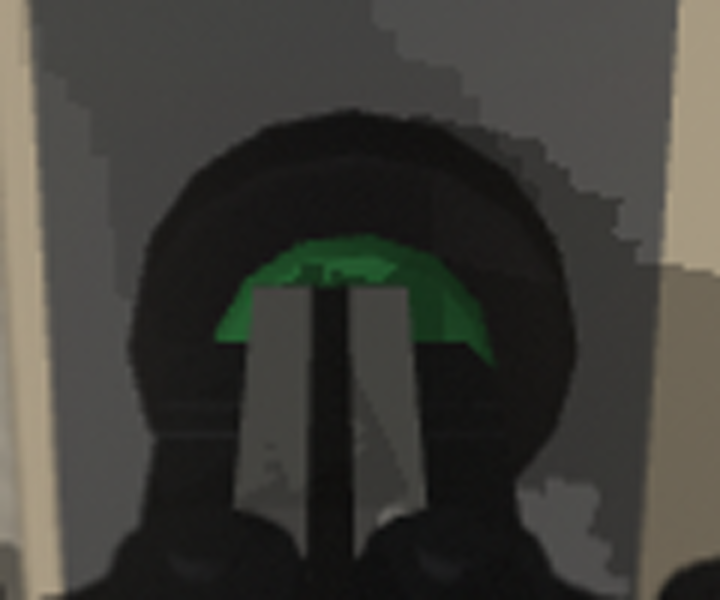

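```bash
python3 - <<'E'
from h import *
for f in ('w1','w2','w10'):
    im,dp,p,s=pickle.load(open(f+'.pkl','rb')); X=cloud(p,dp); d=np.hypot(X[...,0]-496.8,X[...,1]+364.8)
    print(f,[(a,b,np.nanmedian(X[(d>=a)&(d<b)][:,2]).round(1)) for a,b in ((0,5),(5,9),(9,12),(15,19),(24,30))])
E
python3 -m crank '{"slide":[[0,0,0.001],[0,0,0],[0,0,0]],"roll":[0,0,0]}'; python3 -m crank '{"slide":[[0,0,0.001],[0,0,0],[0,0,0]],"roll":[0,0,0]}'
```

```text
w1 [(0, 5, np.float64(107.1)), (5, 9, np.float64(107.4)), (9, 12, np.float64(106.8)), (15, 19, np.float64(97.3)), (24, 30, np.float64(86.5))]
w2 [(0, 5, np.float64(107.4)), (5, 9, np.float64(107.2)), (9, 12, np.float64(106.9)), (15, 19, np.float64(97.2)), (24, 30, np.float64(86.5))]
w10 [(0, 5, np.float64(107.7)), (5, 9, np.float64(107.4)), (9, 12, np.float64(107.1)), (15, 19, np.float64(97.3)), (24, 30, np.float64(86.6))]
t: 19.6
eef_pos: [495.6, -364.5, 101.0]
tool_rot: [0.619, 0.786, -0.0, -0.0]
ft_force: [-5.8, 3.0, 13.7]
width: 0.001
t: 19.9
eef_pos: [495.6, -364.5, 101.2]
tool_rot: [0.619, 0.786, -0.0, -0.001]
ft_force: [-4.8, 1.8, 7.9]
width: 0.002
```

The hard stop sits at z≈101 while the force falls from 22 to 8 N. The button's top was at 107 in depth, so it went down its full 6 mm. Retracting and checking.

```bash
python3 -m crank '{"slide":[[0,0,0.002],[0,0,0.002],[0,0,0],[0,0,0]],"roll":[0,0,0,0]}'; python3 -m crank '{"slide":[[0,0,0.01],[0,0,0.03],[0,0,0.04],[0,0,0.045],[0,0,0.045],[0,0,0.03],[0,0,0],[0,0,0],[0,0,0]],"roll":[0,0,0,0,0,0,0,0,0]}'
python3 snap.py wrist w13; python3 snap.py side s13; python3 snap.py scene sc13; python3 - <<'E'
from h import *
im,dp,p,s=pickle.load(open('w13.pkl','rb')); X=cloud(p,dp); d=np.hypot(X[...,0]-496.8,X[...,1]+364.8)
print([(a,b,np.nanmedian(X[(d>=a)&(d<b)][:,2]).round(1)) for a,b in ((0,5),(5,9),(9,12),(15,19))])
M=(X[...,2]>215)&(X[...,2]<230)&(np.hypot(X[...,0]-612,X[...,1]+260)<75); P=X[M]
if len(P): print('bar',len(P),np.median(P[:,2]),cv2.minAreaRect(P[:,:2].astype(np.float32)))
crop(pickle.load(open('s13.pkl','rb'))[0],230,70,370,190,5,'pics/s13c.png')
E
```

```text
t: 20.3
eef_pos: [496.4, -364.9, 105.1]
tool_rot: [0.619, 0.786, 0.0, 0.0]
ft_force: [-0.1, 1.0, 2.6]
width: -0.002
t: 21.2
eef_pos: [495.7, -364.5, 304.0]
tool_rot: [0.619, 0.786, -0.0, -0.001]
ft_force: [-0.1, -0.1, -0.4]
width: -0.002
t 21.2 eef [ 495.71 -364.53  304.02] yaw 1.8077 F [-0.09 -0.11 -0.44] w -0.002
t 21.25 eef [ 495.63 -364.5   303.76] yaw 1.8077 F [ 0.4  -0.5  -0.25] w -0.006
t 21.3 eef [ 495.65 -364.49  303.72] yaw 1.8077 F [-0.15 -0.51  0.4 ] w -0.002
[(0, 5, np.float64(342.2)), (5, 9, np.float64(350.8)), (9, 12, np.float64(342.0)), (15, 19, np.float64(359.4))]
bar 3120 222.44067772839023 ((611.6444702148438, -260.648193359375), (13.30359935760498, 116.85559844970703), 13.729886054992676)
```

View pics/w13.png

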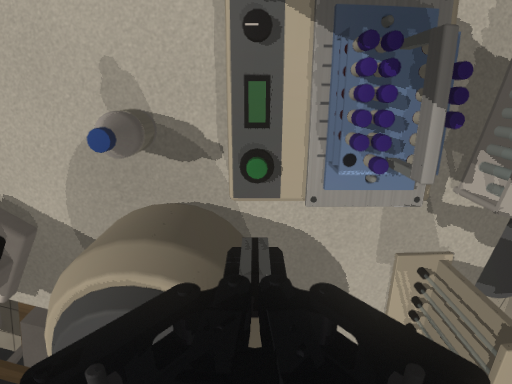

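View pics/s13c.png

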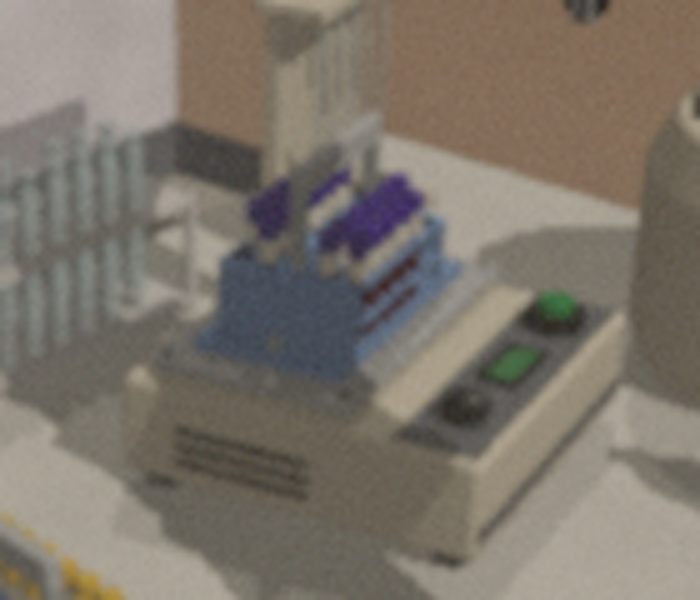

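View pics/sc13.png

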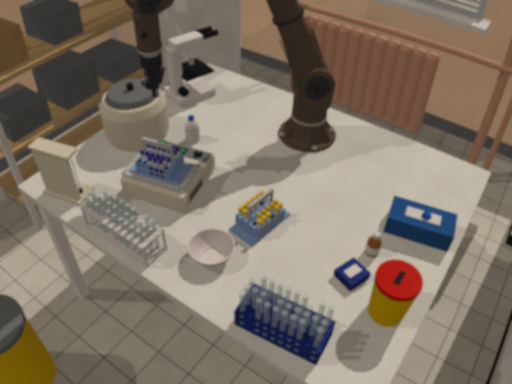

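```bash
python3 - <<'E'
from h import *
im=pickle.load(open('w13.pkl','rb'))[0]; crop(im,345,5,425,30,9,'pics/w13a.png'); crop(im,345,165,425,205,9,'pics/w13b.png')
E
```

```text
(no output)
```

View pics/w13b.png

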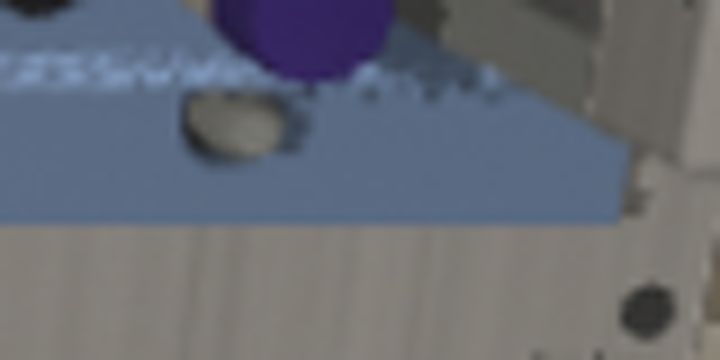

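View pics/w13a.png

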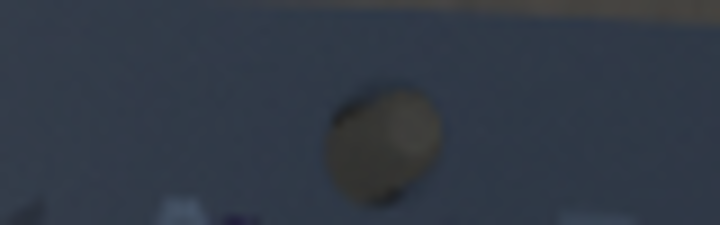

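Both holes have a pin standing through them, the tray sits flat, and the arm is clear of everything. Handing in.

```bash
python3 -c "
from station import ctrl
print(ctrl.finish_job())"
```

```text
the job is handed in; nothing more can be done
None
```

The purple-capped tray is hanging on both mixer pins, flat on the platform. I let go of it, pressed the start button, and handed the job in at about 21 s. I did not check whether the mixer is actually running: the platform had not visibly moved in the last pictures.

- **Placing:** I lifted the tray by its handle, kept it level, and lined its holes up with the pins using the wrist camera. It slid down with almost no side force, and the net upward push when it landed was about 6 N (roughly 10 N counting the tray's weight).
- **Tray checks:** After release the handle bar's top read 223 mm and the base plate's top 106 mm, as expected for a seated tray. The last pictures show it level, with a pin through each hole.
- **Button:** I pressed it with the shut fingers until it stopped about 6 mm down, peaking at about 22 N upward plus some 10 N sideways. It sprang back when I lifted off.
- **Other things:** The serum tray, bowl, bottles and slide box look untouched in the last scene picture, and the arm ended clear of everything.
- **Disagreements:** The depth image puts the button's top at about 107 mm, not the stated 103 mm. The 6 mm of travel comes from that reading and the stop I felt at about 101 mm. The scene and side cameras were also about 4 mm off the wrist camera in y, so I used the wrist camera.

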